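# Lay out the sealing kit in its tray inserts

### The arm

A 6-joint arm with a two-finger parallel gripper is mounted at the origin on the work surface; the furniture and walls round the work are solid. World frame = base frame: x ahead of the robot, y to its left, z up, the work surface at z = 0. Lengths are in mm, angles in degrees, forces in N, time in s.
With the tool pointing down it reaches from about 275 to 750 mm from the base axis. Payload 10.2 kg.
Tool frame: the origin (TCP) lies at the very end of the fingers, on their centre line; the grasp point (between the pads) lies ctrl.tcp_to_grasp behind it (ctrl.tcp_to_grasp is the distance from the TCP to the grasp point, in mm); z points along the fingers, y is the direction in which the jaws open and shut (so a half turn about z gives the same grasp; the last joint's range is limited). The gripper opens to 85 mm and grips with 20 to 120 N. Pads are 22 mm wide; open, the fingers measure 114 mm over their backs; the gripper's body (76 mm by 85 mm) begins 54 mm behind the grasp point. The pads swing forward as they close: fully open they stand 13 mm farther back than shut.
Start: joints at [63.461, 17.928, 85.812, -0, 76.261, -12.8], TCP at [124.705, 509.98, 231.294] pointing down, gripper open.
Joint ranges: [-168.41, 168.41], [-55.51, 124.54], [10.69, 146.95], [-70.63, 250.63], [1, 178], [-165.06, 165.06]. Speed limits (degrees/s): [136.94, 136.94, 172.46, 180, 180, 180].

### API

Orientations are given as [roll, pitch, yaw] about the fixed x, y, z axes, in that order (R = Rz(yaw) Ry(pitch) Rx(roll)).
In Python, from cell import sensors, optics, ctrl gives the robot as it stands.
- The arm moves only by the tool step_arm, never from a script. Its argument "moves" is a list of rows, each a list of 7 numbers: the shift along the world's x, y, z in m, then the turn, a rotation vector about the world's x, y, z in degrees, then the opening in per cent of the stroke, from 0 (shut) to 100 (fully open). A call has exactly 8 rows; each row is the pose to reach, as a shift and turn from the pose measured when the call began; what a row does not reach only later rows make up. A row lasts 1/12 s, in which the tool goes at most 41.7 mm and 7.16 degrees, less where a joint would pass 70% of its speed; a pose out of reach is approached as far as the arm can. A call with a gripper value outside its range is refused whole. The fingers move at their own pace and stop on an object; "squeeze" is the grip in N (left out, the last holds). Time passes only in rows, so rows that repeat a pose let the fingers close, or fill a call up. It gives the time, the measured TCP pose, the force and the opening at its end, in the units of the state.
- sensors.get_state(): the state, without advancing time (a new reading comes with each control period).
- optics.grab_frame(name): name is "scene" or "top" or "wrist"; returns a dict with "img" (400x640x3 uint8, red, green, blue), "fx", "fy", "cx", "cy" (pixels), "R" (3x3) and "t" (3): a world point X has camera coordinates R X + t; the wrist camera has in their place "tool_from_camera" (4x4, takes a point from camera to tool coordinates, whose origin is the TCP and whose axes are the flange's). Camera axes: x right, y down, z forward; pixel columns grow to the right and rows downward; lengths in mm; the calibration is good to about 2 mm. A picture is of the moment at which its call begins: read the wrist's pose just before it. There is no depth.
- ctrl.job_done(): hands the job in, once; it reports no verdict.
The state is a dict: "clock": time; "joint_positions": joint angles; "qd": joint speeds; "joint_efforts": joint torques, N m; "tcp_pos": TCP position; "eef_rot": TCP orientation; "ft_force": force on the tool from outside, world axes, zero at the start; "wrist_torque": the same for the moment, N m; "width": opening from 0.0 (shut) to 1.0 (fully open).
Only numpy, scipy, OpenCV 4.12 (cv2) and the standard library are available. Lean on these libraries where they do the work, as an engineer would, in place of code of your own. Each camera call takes 0.05 s, during which the arm holds its last target.

### The job

Lay out the sealing kit before service: put the crimp roller, the bag stapler, the probe thermometer and the marker into the kit tray, each lying fully down in the insert that is cut to its shape (roller and thermometer can only go in one way round), and let go of them. The box cutter and the pastry brush look similar but do not belong to the kit: leave them lying where they are.

Things in the scene. Friction and masses are not known exactly. Their poses are not given: they have to be found in the camera images.
- crimp_roller: Loose rim roller, 162 mm long, 29 mm wide and high: round beech handle (28 mm thick, from y = -21 to +81 mm) and a steel wheel (29 mm across, 10 mm thick, at y = -81 to -52 mm) on a thin neck. Origin: middle of its length, at its underside; y runs along it towards the handle's end, z up. 0.14 kg; take it across the handle near y = +25 mm.
- stapler: Loose blue bag stapler, 128 mm long (y), 30 mm wide (x), 51 mm high: base plate 30 mm wide up to 8 mm high, arm above it 18 mm wide from 26 to 51 mm high (it does not move); cheeks 28 mm wide up to 32 mm high at y = +32 to +62 mm. Origin: middle of its underside, z up. 0.19 kg; can be taken across the arm near the middle.
- thermometer: Loose probe thermometer lying flat, 179 mm long: red flat body 26 mm wide (x), 14 mm thick, from y = +7 to +89 mm, and a thin steel probe (under 4 mm thick) from there to y = -90 mm, 7 mm above the underside. Origin: middle of its whole length, at its underside, z up. 0.06 kg; take it across the body near y = +38 mm.
- marker: Loose marker pen with red cap, 135 mm long (y), 17 mm wide, 16 mm high. Origin: middle of its length, at its underside; z up. About 0.02 kg.
- roller_insert: Fixed insert, light grey blocks on a dark floor, 53 x 201 mm (y), origin mid underside, 2 mm above the table; pocket floor 5 mm above origin. Centred cut for the roller, 174 mm long: at +y 40 mm wide (shoulders 9 mm above floor), at -y a 20 mm wheel slot (shoulders 14 mm above floor). Open sideways for fingers from y = -28 to +62 mm. Roller's +y goes along insert's +y, origin above origin.
- stapler_insert: Fixed insert, light grey blocks on a dark floor, 53 x 201 mm (y), origin mid underside, 2 mm above the table; pocket floor 5 mm above origin. Centred cut for the stapler, 42 x 140 mm, shoulders 9 mm above floor, open sideways for fingers from y = -12 to +62 mm. The stapler lies in it origin above origin, either way round. The four inserts lie side by side, 55 mm apart, in any order.
- thermometer_insert: Fixed insert, light grey blocks on a dark floor, 53 x 201 mm (y), origin mid underside, 2 mm above the table; pocket floor 5 mm above origin. Centred cut for the thermometer, 190 mm long: at +y 37 mm wide for the body, at -y a 14 mm slit for the probe; shoulders 9 mm above floor, open sideways for fingers from y = -12 to +62 mm. Thermometer's +y goes along insert's +y, origin above origin.
- marker_insert: Fixed insert, light grey blocks on a dark floor, 53 x 201 mm (y), origin mid underside, 2 mm above the table; pocket floor 5 mm above origin. Centred cut for the marker, 28 x 148 mm, shoulders 9 mm above floor, open sideways for fingers from y = -12 to +62 mm. The marker lies in it origin above origin, either way round. The steel tray round all inserts is 232 x 214 mm, rim 6 mm high.
- box_cutter: Look-alike to leave alone: yellow box cutter, 136 mm long (y), 21 mm wide, 13 mm high, loose. Origin: middle of its underside. The wooden cabinet next to the loose things is 170 mm high.
- pastry_brush: Look-alike to leave alone: pastry brush with a light wooden handle and pale bristles, 156 mm long (y), 29 mm wide, 19 mm high, loose. Origin: middle of its underside.

How it is judged (in metres and radians):
At the end, for the whole second after the job is handed in: Roller, stapler, thermometer and marker each lie in their own insert: within 12 mm sideways of its origin, within 3.5 mm of its pocket floor, in line within 0.15 rad, stapler upright, all released and at rest; box cutter and brush within 20 mm of where they lay (horizontal distance between crimp_roller and roller_insert below 0.012 m and z of crimp_roller in the frame of roller_insert between 0.001 and 0.0085 m and angle between the y axis of crimp_roller and the y axis of roller_insert, either way round below 0.15 rad and linear speed of each of crimp_roller, stapler, thermometer, marker below 0.02 m/s and contact force between the fingers and crimp_roller below 0.05 N and horizontal distance between stapler and stapler_insert below 0.012 m and z of stapler in the frame of stapler_insert between 0.001 and 0.0085 m and angle between the y axis of stapler and the y axis of stapler_insert, either way round below 0.15 rad and contact force between the fingers and stapler below 0.05 N and angle between stapler's own z axis and vertical below 0.15 rad and horizontal distance between thermometer and thermometer_insert below 0.012 m and z of thermometer in the frame of thermometer_insert between 0.001 and 0.0085 m and angle between the y axis of thermometer and the y axis of thermometer_insert, either way round below 0.15 rad and contact force between the fingers and thermometer below 0.05 N and horizontal distance between marker and marker_insert below 0.012 m and z of marker in the frame of marker_insert between 0.001 and 0.0085 m and angle between the y axis of marker and the y axis of marker_insert, either way round below 0.15 rad and contact force between the fingers and marker below 0.05 N and distance of each of box_cutter, pastry_brush from where it was at the start of the episode below 0.02 m); the robot touches nothing.
It fails at once if the box cutter is shifted by more than 20 mm (distance of box_cutter from where it was at the start of the episode above 0.02 m).
It fails at once if the pastry brush is shifted by more than 20 mm (distance of pastry_brush from where it was at the start of the episode above 0.02 m).
It also fails if it takes over 120 s, if anything falls off the work surface, if the arm or the gripper's body presses on something with over 40 N, if the wrist force passes 120 N, or if a joint passes its speed limit or range.

## Working session

There is one attempt and no reset: what is moved stays moved. The work goes in short steps, Python scripts to look and compute and a tool call to move; the robot and the scene stay as the last step left them, time stands still between calls to the robot, and variables do not carry over. Pictures are saved under pics/ and viewed, and the job is handed in when it is done.

Besides the shell and the picture viewer there is one more tool, called after ">>>" by a JSON object that holds its "method" and its "body", one argument or row to a line. step_arm: Moves the arm, as the interface text tells. Its arguments: {"type":"object","properties":{"moves":{"type":"array"},"squeeze":{"type":"number"}},"required":["moves"]}

```bash
ls; mkdir -p pics; python3 - <<'E'
from cell import sensors, optics, ctrl
import cv2
print(sensors.get_state(), ctrl.tcp_to_grasp)
for n in ("scene","top","wrist"):
    f=optics.grab_frame(n)
    cv2.imwrite(f"pics/{n}0.png",f["img"][:,:,::-1])
    print({k:v for k,v in f.items() if k!="img"})
E
```

```text
pics
{'clock': 0.0, 'joint_positions': array([ 6.34614859e+01,  1.79570244e+01,  8.58559396e+01, -8.59803670e-04,
        7.62606422e+01, -1.28002559e+01]), 'qd': array([ 0.00620377,  0.00035878,  0.03938918, -0.08212718,  0.04239095,
       -0.02997142]), 'joint_efforts': array([-1.38956708e-03, -4.12267435e+01, -2.59738863e+01, -3.55367292e-04,
        4.16901894e-03,  1.07143376e-05]), 'tcp_pos': array([124.57539995, 509.72707979, 230.74400639]), 'eef_rot': array([-1.79928038e+02, -1.54934688e-02,  1.66261937e+02]), 'ft_force': array([-0.42091552,  0.07928321, -0.54404779]), 'wrist_torque': array([-0.02559345, -0.00894556,  0.01756469]), 'width': 1.0023103922405583} 18.700000000000003
{'fx': 470.11394484928326, 'fy': 470.11394484928326, 'cx': 322.7888652172457, 'cy': 188.62142721076887, 'R': array([[ 0.057095  ,  0.99834333, -0.0071245 ],
       [ 0.82211252, -0.05106292, -0.5670305 ],
       [-0.56645492,  0.02651747, -0.82366598]]), 't': array([-119.16512338, -399.03815549, 1533.76724376])}
{'fx': 403.64464652363927, 'fy': 403.64464652363927, 'cx': 317.83583694233533, 'cy': 193.20689171024927, 'R': array([[-0.02128665, -0.99976604, -0.0038409 ],
       [-0.9953448 ,  0.0215534 , -0.0939371 ],
       [ 0.0939979 ,  0.00182342, -0.99557073]]), 't': array([114.28055536, 510.74280486, 886.25131371])}
{'fx': 345.2169364645597, 'fy': 345.2169364645597, 'cx': 319.8974046659665, 'cy': 198.76087607246782, 'tool_from_camera': array([[ 1.57102685e-04, -9.47720157e-01, -3.19102617e-01,
         8.23391068e+01],
       [ 9.99999985e-01,  1.26037705e-04,  1.18000315e-04,
         4.63773106e-01],
       [-7.16123155e-05, -3.19102631e-01,  9.47720162e-01,
        -1.42436574e+02],
       [ 0.00000000e+00,  0.00000000e+00,  0.00000000e+00,
         1.00000000e+00]])}
```

View pics/scene0.png

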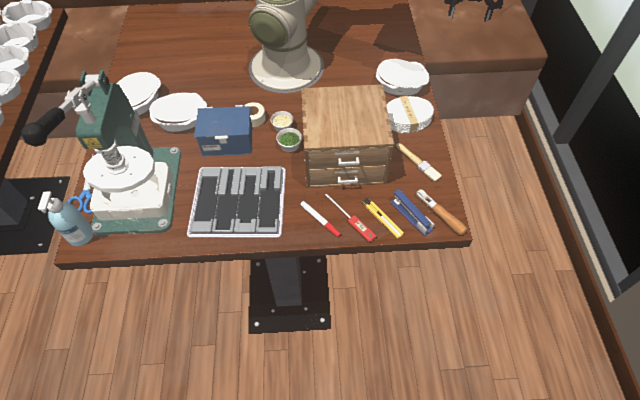

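View pics/top0.png

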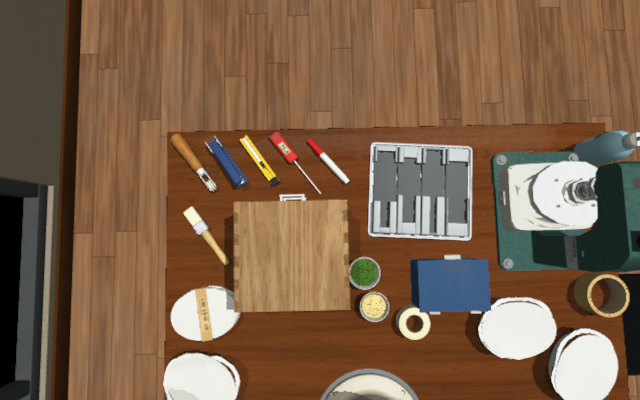

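View pics/wrist0.png

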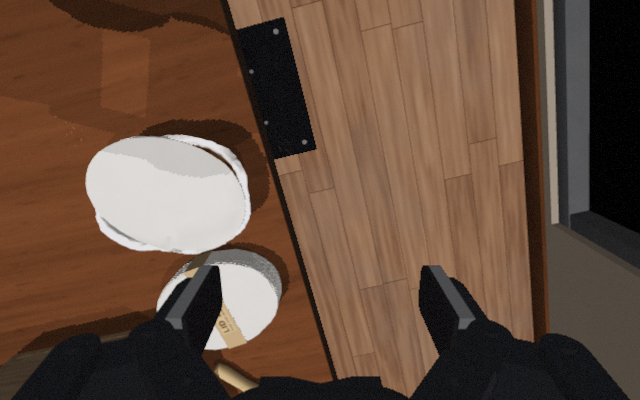

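The top view shows roller (193,163), stapler (226,162), cutter (258,160), thermometer (294,162), marker (328,161), brush (205,235) and the tray (420,190). I'll enlarge the relevant crops next.

```bash
cat > h.py <<'E'
from cell import sensors, optics, ctrl
import cv2, numpy as np
from scipy.spatial.transform import Rotation as Ro
def ray(f,u,v,z,st=None):
    d=np.array([(u-f["cx"])/f["fx"],(v-f["cy"])/f["fy"],1.])
    if "R" in f: R=f["R"].T; c=-R@f["t"]
    else:
        T=f["tool_from_camera"]; Rt=Ro.from_euler('xyz',st["eef_rot"],degrees=True).as_matrix()
        R=Rt@T[:3,:3]; c=Rt@T[:3,3]+st["tcp_pos"]
    d=R@d
    return c+d*(z-c[2])/d[2]
def proj(f,X,st=None):
    X=np.array(X,float)
    if "R" in f: p=f["R"]@X+f["t"]
    else:
        T=f["tool_from_camera"]; Rt=Ro.from_euler('xyz',st["eef_rot"],degrees=True).as_matrix()
        p=T[:3,:3].T@(Rt.T@(X-st["tcp_pos"])-T[:3,3])
    return np.array([f["fx"]*p[0]/p[2]+f["cx"],f["fy"]*p[1]/p[2]+f["cy"]])
E
python3 - <<'E'
from h import *
t=cv2.imread('pics/top0.png'); s=cv2.imread('pics/scene0.png')
cv2.imwrite('pics/t1.png',cv2.resize(t[120:250,160:360],None,fx=4,fy=4,interpolation=cv2.INTER_CUBIC))
cv2.imwrite('pics/t2.png',cv2.resize(t[130:250,360:480],None,fx=5,fy=5,interpolation=cv2.INTER_CUBIC)[:,:])
ft=optics.grab_frame("top")
for p in [(0,0,0),(124,510,231),(500,0,0)]: print(proj(ft,p))
for p in [(168,132),(371,143),(472,148),(468,240),(370,236),(235,203),(348,201)]: print(p,ray(ft,*p,0).round())
hsv=cv2.cvtColor(t,cv2.COLOR_BGR2HSV)
for p in [(185,148),(226,165),(284,145),(317,147),(335,170),(212,185),(307,178)]: print(p,hsv[p[1],p[0]],t[p[1],p[0]])
E
```

```text
[369.88510746 425.82555839]
[ 76.97017803 420.48570999]
[362.66048368 198.86003637]
(168, 132) [668. 453.   0.]
(371, 143) [631. -24.   0.]
(472, 148) [ 614. -259.    0.]
(468, 240) [ 400. -238.    0.]
(370, 236) [414. -14.   0.]
(235, 203) [497. 295.   0.]
(348, 201) [496.  34.   0.]
(185, 148) [ 15 165 199] [ 70 134 199]
(226, 165) [109 141 132] [132  85  59]
(284, 145) [ 41  46 203] [166 203 189]
(317, 147) [  0 204 222] [ 44  45 222]
(335, 170) [ 30   8 236] [229 236 236]
(212, 185) [ 26  18 226] [210 224 226]
(307, 178) [ 18  22 171] [156 165 171]
```

View pics/t1.png

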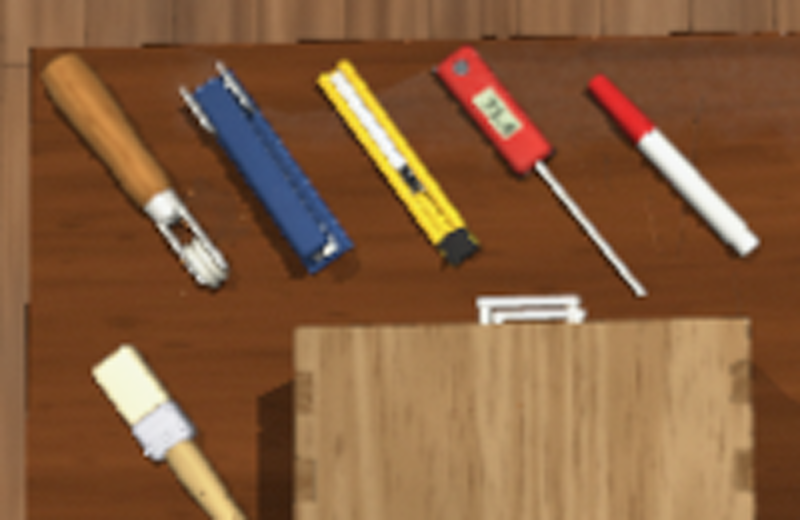

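View pics/t2.png

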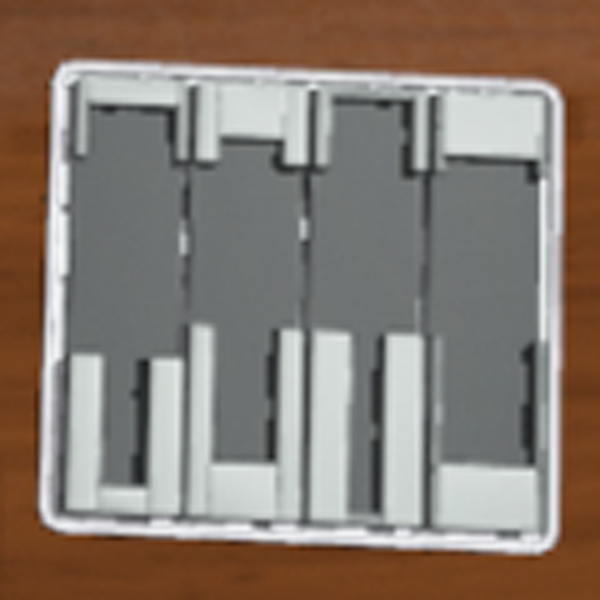

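Insert order in the top view, left to right, is roller (20 mm slot), marker, thermometer (14 mm slit), stapler. Every insert's +y points up the image, roughly world +x. I'll measure the poses now.

```bash
cat > m.py <<'E'
from h import *
import sys
def rects(f,st,boxes):
    img=f["img"]; hsv=cv2.cvtColor(img,cv2.COLOR_RGB2HSV)
    return hsv
def pca(pts):
    r=cv2.minAreaRect(np.float32(pts).reshape(-1,1,2)); b=cv2.boxPoints(r)
    e=[(b[1]-b[0]),(b[2]-b[1])]; i=int(np.linalg.norm(e[1])>np.linalg.norm(e[0])); a=e[i]
    L=np.linalg.norm(a); a=a/L
    if a[0]<0:a=-a
    return b.mean(0).round(1), round(np.degrees(np.arctan2(a[1],a[0])),1), (round(L,1), round(float(np.linalg.norm(e[1-i])),1))
def blob(f,mask,z,st=None):
    n,l,s,c=cv2.connectedComponentsWithStats(mask.astype(np.uint8))
    k=1+np.argmax(s[1:,4]); v,u=np.nonzero(l==k)
    pts=np.array([ray(f,a,b,z,st)[:2] for a,b in zip(u,v)])
    return pca(pts), s[k].tolist()
E
python3 - <<'E'
from m import *
f=optics.grab_frame("top"); img=f["img"]; h=cv2.cvtColor(img,cv2.COLOR_RGB2HSV).astype(int); H,S,V=[h[:,:,i] for i in range(3)]
roi=np.zeros(H.shape,bool)
def R(a,b,c,d):
    r=np.zeros(H.shape,bool); r[b:d,a:c]=1; return r
rt=R(166,128,352,195)
print('stapler', blob(f,rt&(H>95)&(H<125)&(S>80),45))
print('cutter', blob(f,rt&(H>22)&(H<34)&(S>120)&(V>120),10))
red=((H<6)|(H>174))&(S>150)&(V>120)
print('therm', blob(f,R(262,128,305,170)&red,14))
print('markcap', blob(f,R(305,128,330,160)&red,12))
print('markall', blob(f,R(305,130,356,190)&(red|((S<50)&(V>150))),8))
print('handle', blob(f,R(168,128,205,175)&(S>100)&(V>120),14))
print('wheel', blob(f,R(195,160,220,195)&(S<70)&(V>150),14))
print('probe', blob(f,R(293,155,325,196)&(S<80)&(V>120),7))
print('rim', blob(f,R(362,135,480,246)&(S<70)&(V>190),6))
print('brush', blob(f,R(175,200,232,268)&(V>150)&(H>14),10))
for p in [(234,201),(349,200),(234,310),(350,310)]: print('cab',p,ray(f,*p,170).round())
print('handle front',ray(f,292,195,100).round())
E
```

```text
stapler ((array([584.5, 303.1], dtype=float32), np.float32(34.2), (np.float32(121.6), 27.4)), [209, 140, 39, 48, 599])
cutter ((array([600.6, 241.6], dtype=float32), np.float32(34.7), (np.float32(119.0), 20.8)), [240, 136, 36, 45, 305])
therm ((array([623.8, 181.2], dtype=float32), np.float32(37.2), (np.float32(81.4), 24.6)), [269, 131, 29, 32, 270])
markcap ((array([623.5, 109.3], dtype=float32), np.float32(43.3), (np.float32(44.6), 13.2)), [307, 138, 17, 17, 108])
markall ((array([590.9,  79.2], dtype=float32), np.float32(41.1), (np.float32(135.3), 13.4)), [307, 138, 43, 45, 326])
handle ((array([618.4, 405.6], dtype=float32), np.float32(38.1), (np.float32(100.4), 25.4)), [170, 133, 32, 38, 431])
wheel ((array([552.2, 359. ], dtype=float32), np.float32(37.6), (np.float32(60.6), 18.5)), [197, 168, 19, 23, 156])
probe ((array([553.6, 127.2], dtype=float32), np.float32(37.3), (np.float32(99.0), 5.1)), [294, 160, 28, 34, 95])
rim ((array([ 516.5, -132.2], dtype=float32), np.float32(86.2), (np.float32(235.0), 217.0)), [368, 143, 104, 97, 1363])
brush ((array([423.2, 360.6], dtype=float32), np.float32(33.7), (np.float32(153.1), 28.6)), [183, 206, 43, 58, 580])
cab (234, 201) [488. 262. 170.]
cab (349, 200) [485.  44. 170.]
cab (234, 310) [286. 262. 170.]
cab (350, 310) [282.  48. 170.]
handle front [503. 157. 100.]
```

>>> {"method": "step_arm", "body": {
  "moves": [
    [0.475,-0.24,0.03,0,0,-129,100],
    [0.475,-0.24,0.03,0,0,-129,100],
    [0.475,-0.24,0.03,0,0,-129,100],
    [0.475,-0.24,0.03,0,0,-129,100],
    [0.475,-0.24,0.03,0,0,-129,100],
    [0.475,-0.24,0.03,0,0,-129,100],
    [0.475,-0.24,0.03,0,0,-129,100],
    [0.475,-0.24,0.03,0,0,-129,100]
  ]
}}

```text
clock: 0.92
tcp_pos: [423.3, 358.5, 250.1]
eef_rot: [-180.0, -0.0, 108.6]
ft_force: [-0.7, 1.4, 1.0]
width: 0.998
```

>>> {"method": "step_arm", "body": {
  "moves": [
    [0.15,-0.12,0.01,0,0,-71.6,100],
    [0.15,-0.12,0.01,0,0,-71.6,100],
    [0.15,-0.12,0.01,0,0,-71.6,100],
    [0.15,-0.12,0.01,0,0,-71.6,100],
    [0.15,-0.12,0.01,0,0,-71.6,100],
    [0.15,-0.12,0.01,0,0,-71.6,100],
    [0.15,-0.12,0.01,0,0,-71.6,100],
    [0.15,-0.12,0.01,0,0,-71.6,100]
  ]
}}

```text
clock: 1.58
tcp_pos: [573.7, 237.9, 259.6]
eef_rot: [-180.0, 0.0, 51.3]
ft_force: [-0.1, 0.8, -0.4]
width: 1.0
```

>>> {"method": "step_arm", "body": {
  "moves": [
    [0,0,0,0,0,-14,100],
    [0,0,0,0,0,-14,100],
    [0,0,0,0,0,-14,100],
    [0,0,0,0,0,-14,100],
    [0,0,0,0,0,-14,100],
    [0,0,0,0,0,-14,100],
    [0,0,0,0,0,-14,100],
    [0,0,0,0,0,-14,100]
  ]
}}

```text
clock: 2.25
tcp_pos: [573.7, 237.9, 259.5]
eef_rot: [-180.0, 0.0, 37.3]
ft_force: [-0.6, 0.4, 0.3]
width: 0.996
```

```bash
python3 - <<'E'
from h import *
st=sensors.get_state(); f=optics.grab_frame("wrist"); cv2.imwrite('pics/w1.png',f["img"][:,:,::-1]); np.savez('w1.npz',tcp_pos=st["tcp_pos"],eef_rot=st["eef_rot"])
print(st["tcp_pos"],st["eef_rot"],st["joint_positions"])
E
```

```text
[573.68002396 237.92344335 259.53796313] [-1.79956576e+02  1.58850200e-02  3.73184037e+01] [1.17188906e+01 2.95781462e+01 6.46449516e+01 3.23845373e-02
 8.58099913e+01 6.43981175e+01]
```

View pics/w1.png

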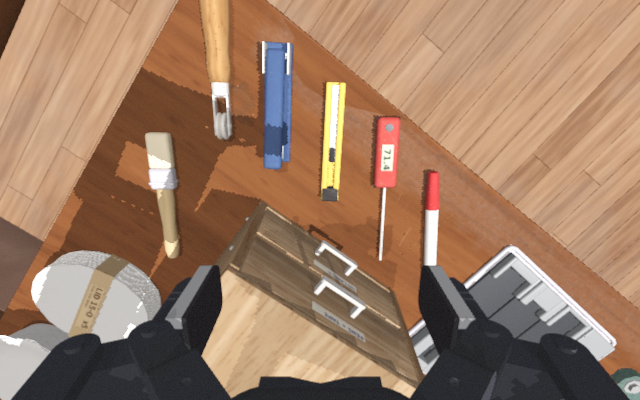

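The wrist view shows roller (218,65), stapler (277,105), cutter (333,140), thermometer (386,180) and marker (431,215), all with handle or cap ends up. I'll measure from it.

```bash
python3 - <<'E'
from m import *
st=sensors.get_state(); f=optics.grab_frame("wrist"); img=f["img"]; h=cv2.cvtColor(img,cv2.COLOR_RGB2HSV).astype(int); H,S,V=[h[:,:,i] for i in range(3)]
def R(a,b,c,d):
    r=np.zeros(H.shape,bool); r[b:d,a:c]=1; return r
b=R(255,35,300,175)&(H>95)&(H<125)&(S>80)
print('stapler all', blob(f,b,45,st))
print('stapler bright', blob(f,b&(V>110),48,st))
print('cutter', blob(f,R(310,75,355,205)&(H>22)&(H<34)&(S>120)&(V>120),12,st))
red=((H<6)|(H>174))&(S>130)&(V>100)
print('therm', blob(f,R(365,110,405,195)&red,13,st))
print('markcap', blob(f,R(415,165,450,215)&red,11,st))
print('handle', blob(f,R(195,0,240,88)&(H>8)&(H<25)&(V>150),14,st))
print('probe', blob(f,R(374,186,392,265)&(S<90)&(V>120),7,st))
cv2.imwrite('pics/w1z.png',cv2.resize(img[30:180,190:345,::-1],None,fx=4,fy=4,interpolation=cv2.INTER_CUBIC)[:600])
E
```

```text
stapler all ((array([593. , 307.1], dtype=float32), np.float32(34.2), (np.float32(122.0), 26.2)), [264, 43, 28, 126, 2936])
stapler bright ((array([593.4, 307. ], dtype=float32), np.float32(34.2), (np.float32(121.0), 26.0)), [264, 43, 28, 126, 2779])
cutter ((array([596.6, 249.4], dtype=float32), np.float32(29.4), (np.float32(118.2), 12.6)), [322, 82, 17, 106, 159])
therm ((array([624.6, 182.6], dtype=float32), np.float32(37.3), (np.float32(81.4), 26.6)), [374, 116, 27, 72, 1165])
markcap ((array([623.3, 109.2], dtype=float32), np.float32(42.8), (np.float32(48.1), 16.8)), [425, 171, 15, 39, 501])
handle ((array([601. , 398.3], dtype=float32), np.float32(30.8), (np.float32(86.5), 36.6)), [195, 0, 36, 88, 2891])
probe ((array([552.8, 126.2], dtype=float32), np.float32(37.4), (np.float32(97.6), 4.8)), [379, 187, 8, 74, 280])
```

View pics/w1z.png

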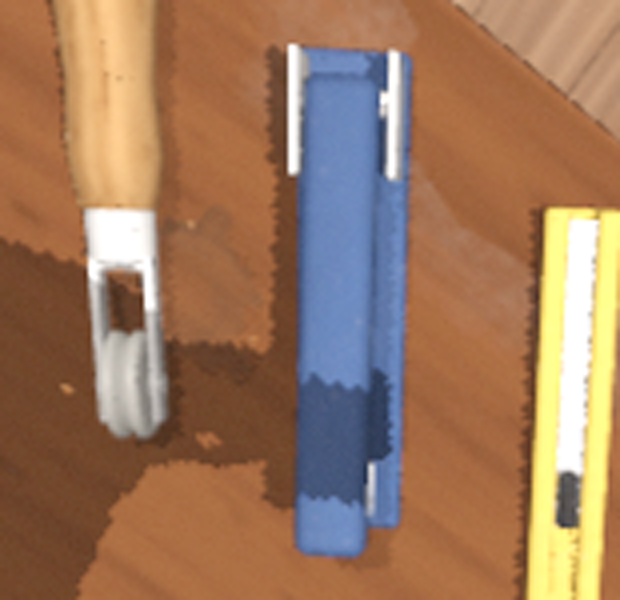

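```bash
python3 - <<'E'
from m import *
st=sensors.get_state(); f=optics.grab_frame("wrist")
P=lambda x,y,z: ray(f,190+x/4-.4,30+y/4-.4,z,st)[:2].round(1)
print('arm top far',P(341,75,51),'near',P(331,552,51))
a=P(341,75,51)-P(331,552,51);print(np.hypot(*a),np.degrees(np.arctan2(a[1],a[0])))
print('mid arm',P(336,300,51), 'width',np.linalg.norm(P(299,300,51)-P(372,300,51)))
print('base corners R far',P(410,52,8),'R near',P(399,528,8), P(408,52,8)-P(399,528,8))
print('cheeks',P(288,44,32),P(405,52,32),P(293,175,32),P(400,180,32))
t=optics.grab_frame("top")
# top zoom t1 scale4 offset 160,120
Q=lambda x,y,z: ray(t,160+x/4-.4,120+y/4-.4,z)[:2].round(1)
print('top arm far',Q(210,88,51),'near',Q(315,262,51)); print('base near R',Q(352,245,8))
E
```

```text
arm top far [637.5 340.2] near [542.2 276.8]
114.46243925410636 33.63453492450477
mid arm [595.  312.1] width 17.980545041794475
base corners R far [652.9 335.5] R near [548.3 263.9] [104.3  72. ]
cheeks [635.3 357.4] [651.2 333.5] [611.1 339.4] [626.5 317.3]
top arm far [630.6 335.3] near [532.2 277.3]
base near R [546.7 264.5]
```

>>> {"method": "step_arm", "body": {
  "moves": [
    [0.0185,0.0736,-0.04,0,0,-3.1,53],
    [0.0185,0.0736,-0.08,0,0,-3.1,53],
    [0.0185,0.0736,-0.12,0,0,-3.1,53],
    [0.0185,0.0736,-0.15,0,0,-3.1,53],
    [0.0185,0.0736,-0.16,0,0,-3.1,53],
    [0.0185,0.0736,-0.16,0,0,-3.1,53],
    [0.0185,0.0736,-0.16,0,0,-3.1,53],
    [0.0185,0.0736,-0.16,0,0,-3.1,53]
  ]
}}

```text
clock: 3.12
tcp_pos: [593.3, 311.6, 102.2]
eef_rot: [180.0, -0.2, 34.2]
ft_force: [0.3, -0.2, 0.8]
width: 0.527
```

```bash
python3 - <<'E'
from h import *
st=sensors.get_state(); f=optics.grab_frame("wrist"); cv2.imwrite('pics/w2.png',f["img"][:,:,::-1])
print(st["tcp_pos"],st["eef_rot"],st["width"])
cv2.imwrite('pics/s2.png',cv2.resize(optics.grab_frame("scene")["img"][0:260,200:500,::-1],None,fx=2.2,fy=2.2))
E
```

```text
[593.3203726  311.63596452 102.15545598] [179.98058987  -0.19355711  34.16871537] 0.5272488259250538
```

View pics/w2.png

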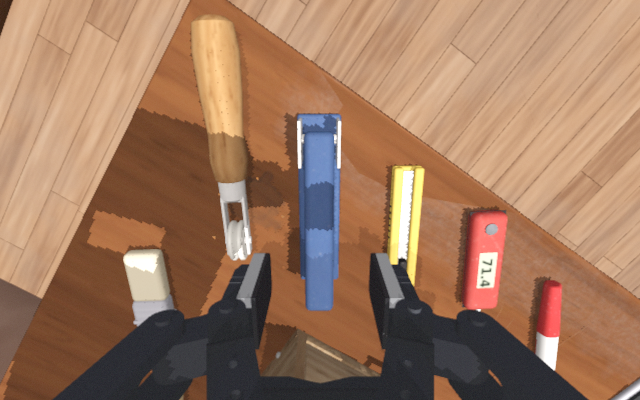

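View pics/s2.png

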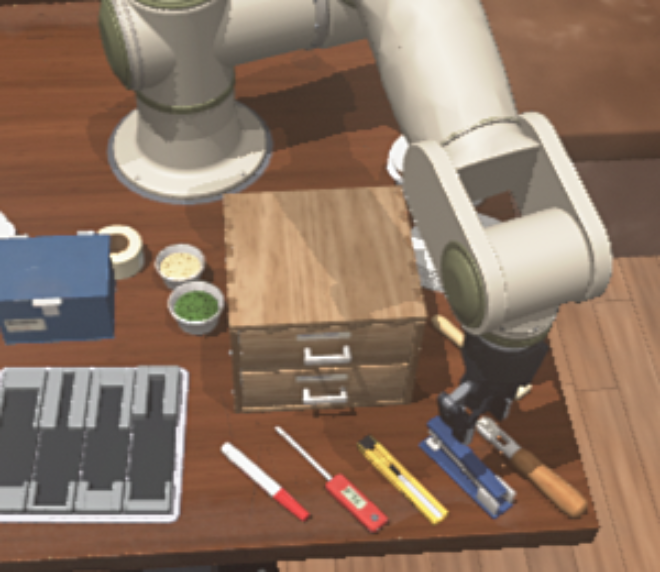

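The stapler (319,220) is centred between the pads (270/370). I'll descend and grip.

>>> {"method": "step_arm", "body": {
  "moves": [
    [-0.001,0,-0.03,0,0,0,53],
    [-0.001,0,-0.06,0,0,0,53],
    [-0.001,0,-0.08,0,0,0,53],
    [-0.001,0,-0.081,0,0,0,53],
    [-0.001,0,-0.081,0,0,0,10],
    [-0.001,0,-0.081,0,0,0,10],
    [-0.001,0,-0.081,0,0,0,10],
    [-0.001,0,-0.081,0,0,0,10]
  ],
  "squeeze": 50
}}

```text
clock: 3.88
tcp_pos: [593.7, 312.1, 24.2]
eef_rot: [179.9, -0.5, 34.2]
ft_force: [-1.9, 0.0, 7.0]
width: 0.206
```

>>> {"method": "step_arm", "body": {
  "moves": [
    [0,0,0,0,0,0,10],
    [0,0,0,0,0,0,10],
    [0,0,0,0,0,0,10],
    [0,0,0.02,0,0,0,10],
    [0,0,0.05,0,0,0,10],
    [0,0,0.08,0,0,0,10],
    [0,0,0.1,0,0,0,10],
    [0,0,0.1,0,0,0,10]
  ]
}}

```text
clock: 4.55
tcp_pos: [595.4, 312.7, 129.2]
eef_rot: [179.8, -0.9, 34.2]
ft_force: [0.6, 0.2, -1.5]
width: 0.211
```

```bash
python3 - <<'E'
from h import *
st=sensors.get_state(); f=optics.grab_frame("wrist"); cv2.imwrite('pics/w3.png',f["img"][:,:,::-1])
print(st["tcp_pos"],st["eef_rot"],st["width"],st["ft_force"])
E
```

```text
[595.42145992 312.7202462  129.18486016] [179.76801302  -0.91700989  34.17115203] 0.2109270543899609 [ 0.64552402  0.15377521 -1.45623291]
```

View pics/w3.png

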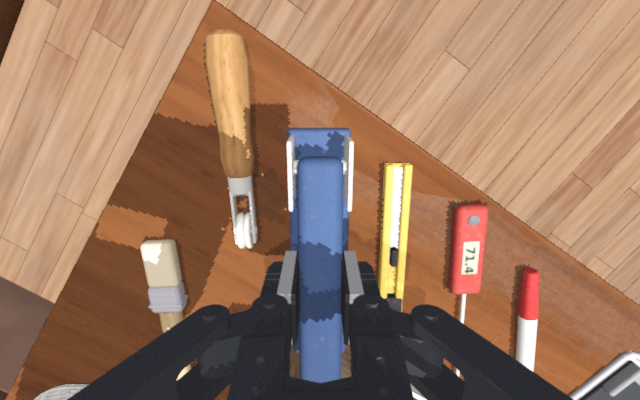

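The stapler is held upright and straight between the pads at (320,290). I'll raise it above the cabinet and carry it over the tray.

>>> {"method": "step_arm", "body": {
  "moves": [
    [0,0,0.04,0,0,0,10],
    [0,-0.02,0.08,0,0,0,10],
    [-0.01,-0.06,0.09,0,0,-7,10],
    [-0.02,-0.1,0.09,0,0,-14,10],
    [-0.03,-0.14,0.09,0,0,-21,10],
    [-0.035,-0.18,0.09,0,0,-28,10],
    [-0.04,-0.22,0.09,0,0,-35,10],
    [-0.045,-0.26,0.09,0,0,-38,10]
  ]
}}

```text
clock: 5.27
tcp_pos: [548.1, 50.6, 214.2]
eef_rot: [179.8, -0.5, -4.2]
ft_force: [0.8, -0.7, -1.7]
width: 0.205
```

>>> {"method": "step_arm", "body": {
  "moves": [
    [-0.005,-0.04,0,0,0,0,10],
    [-0.01,-0.08,0,0,0,0,10],
    [-0.015,-0.12,0,0,0,0,10],
    [-0.02,-0.16,0,0,0,0,10],
    [-0.025,-0.2,0,0,0,0,10],
    [-0.03,-0.23,0,0,0,0,10],
    [-0.03,-0.23,0,0,0,0,10],
    [-0.03,-0.23,0,0,0,0,10]
  ]
}}

```text
clock: 5.93
tcp_pos: [517.2, -180.4, 212.2]
eef_rot: [179.9, -0.3, -4.3]
ft_force: [-0.6, 0.7, -1.9]
width: 0.211
```

```bash
python3 - <<'E'
from h import *
st=sensors.get_state(); f=optics.grab_frame("wrist"); cv2.imwrite('pics/w4.png',f["img"][:,:,::-1])
print(st["tcp_pos"],st["eef_rot"],st["width"],st["ft_force"])
E
```

```text
[ 517.16792247 -180.39632291  212.17807517] [179.93999394  -0.33249973  -4.34625849] 0.21090423576089085 [-0.55610632  0.66611408 -1.91327561]
```

View pics/w4.png

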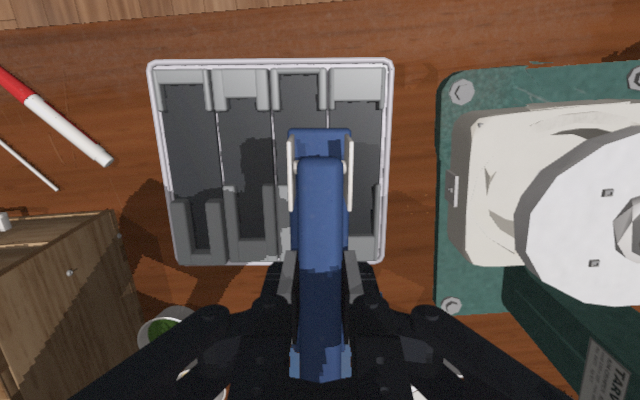

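```bash
python3 - <<'E'
from m import *
st=sensors.get_state(); f=optics.grab_frame("wrist")
c=[(147,60),(394,58),(385,266),(177,266)]
P=[ray(f,*p,6,st)[:2] for p in c]
for p in P: print(p.round(1))
print([np.linalg.norm(P[i]-P[(i+1)%4]).round(1) for i in range(4)])
print('centre',np.mean(P,axis=0)); 
for a,b in ((0,1),(3,2),(3,0),(2,1)): d=P[b]-P[a]; print(np.degrees(np.arctan2(d[1],d[0])))
img=f["img"]; h=cv2.cvtColor(img,cv2.COLOR_RGB2HSV); m=(h[:,:,1]<60)&(h[:,:,2]>100); r=np.zeros_like(m); r[50:275,140:400]=1; 
print(blob(f,m&r,6,st))
cv2.imwrite('pics/w4z.png',cv2.resize(img[50:275,140:400,::-1],None,fx=2.6,fy=2.6,interpolation=cv2.INTER_CUBIC))
# stapler held: arm far end, expected
for p in [(297,165),(343,165),(290,128),(350,128)]: print(p,ray(f,*p,188+51 if p[1]>140 else 188+8,st).round(1))
E
```

```text
[632.8 -24.4]
[ 617.5 -256.2]
[ 398.  -244.4]
[415.6  -8.5]
[np.float64(232.3), np.float64(219.8), np.float64(236.5), np.float64(217.8)]
centre [ 515.98409536 -133.39122607]
-93.79661465355451
-94.27327699466824
-4.175663782507115
-3.081581524833522
((array([ 517.2, -133.5], dtype=float32), np.float32(86.2), (np.float32(236.3), 218.1)), [147, 57, 249, 208, 13265])
(297, 165) [ 572.5 -174.9  239. ]
(343, 165) [ 571.4 -190.6  239. ]
(290, 128) [ 580.6 -169.7  196. ]
(350, 128) [ 578.5 -197.   196. ]
```

View pics/w4z.png

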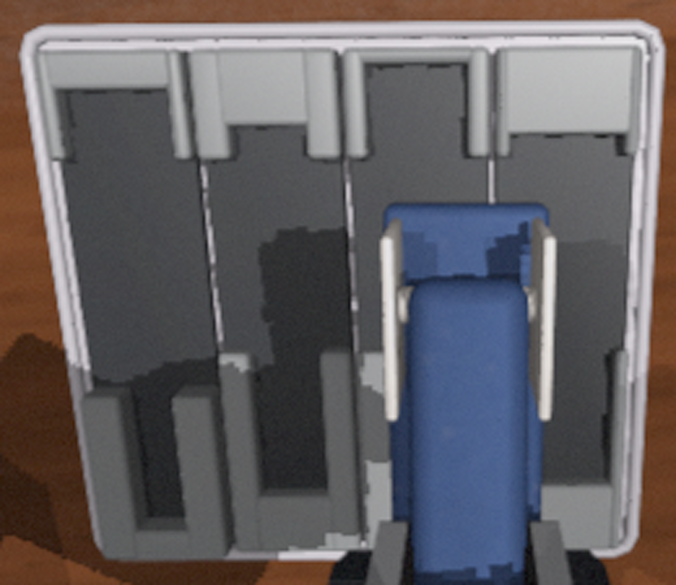

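Wrist and top views agree on the tray: centre about (516.7,-133), insert +y at -3.8°. Next I'll lower the stapler into the rightmost insert.

>>> {"method": "step_arm", "body": {
  "moves": [
    [-0.0043,-0.0356,0,0,0,0.5,10],
    [-0.0043,-0.0356,-0.03,0,0,0.5,10],
    [-0.0043,-0.0356,-0.06,0,0,0.5,10],
    [-0.0043,-0.0356,-0.09,0,0,0.5,10],
    [-0.0043,-0.0356,-0.12,0,0,0.5,10],
    [-0.0043,-0.0356,-0.145,0,0,0.5,10],
    [-0.0043,-0.0356,-0.15,0,0,0.5,10],
    [-0.0043,-0.0356,-0.15,0,0,0.5,10]
  ]
}}

```text
clock: 6.7
tcp_pos: [513.0, -212.7, 61.6]
eef_rot: [-180.0, -0.2, -3.6]
ft_force: [-0.2, -0.4, -1.4]
width: 0.206
```

```bash
python3 - <<'E'
from h import *
st=sensors.get_state(); f=optics.grab_frame("wrist"); cv2.imwrite('pics/w5.png',f["img"][:,:,::-1])
print(st["tcp_pos"],st["eef_rot"],st["width"],st["ft_force"])
E
```

```text
[ 513.02924006 -212.68411168   61.61356102] [-179.97289781   -0.22116557   -3.58057207] 0.20579406620806795 [-0.24192645 -0.35039985 -1.3722748 ]
```

View pics/w5.png

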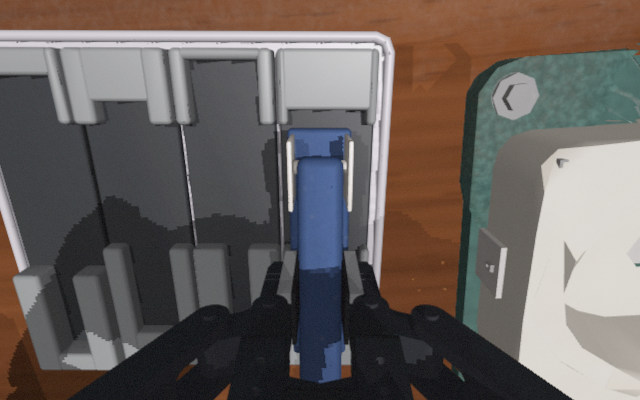

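```bash
python3 - <<'E'
from h import *
st=sensors.get_state(); f=optics.grab_frame("wrist")
for p in [(279,106),(377,107),(280,54),(376,54)]: print(p, ray(f,*p,16,st).round(1))
for p in [(290,131),(351,131)]: print(p, ray(f,*p,46,st).round(1))
for p in [(298,165),(343,165)]: print(p, ray(f,*p,88,st).round(1))
E
```

```text
(279, 106) [ 585.4 -195.7   16. ]
(377, 107) [ 581.6 -247.8   16. ]
(280, 54) [ 610.9 -198.7   16. ]
(376, 54) [ 607.8 -247.6   16. ]
(290, 131) [ 575.4 -203.1   46. ]
(351, 131) [ 573.6 -231.1   46. ]
(298, 165) [ 568.4 -208.7   88. ]
(343, 165) [ 567.4 -224.4   88. ]
```

>>> {"method": "step_arm", "body": {
  "moves": [
    [0.001,-0.004,-0.005,0,0,0,10],
    [0.001,-0.004,-0.012,0,0,0,10],
    [0.001,-0.004,-0.02,0,0,0,10],
    [0.001,-0.004,-0.025,0,0,0,10],
    [0.001,-0.004,-0.029,0,0,0,10],
    [0.001,-0.004,-0.029,0,0,0,10],
    [0.001,-0.004,-0.029,0,0,0,10],
    [0.001,-0.004,-0.029,0,0,0,10]
  ]
}}

```text
clock: 7.47
tcp_pos: [515.5, -218.1, 35.5]
eef_rot: [179.9, -0.5, -3.6]
ft_force: [-0.5, 0.1, -0.8]
width: 0.206
```

>>> {"method": "step_arm", "body": {
  "moves": [
    [-0.001,0.001,-0.003,0,0,0,10],
    [-0.001,0.001,-0.005,0,0,0,10],
    [-0.001,0.001,-0.005,0,0,0,10],
    [-0.001,0.001,-0.006,0,0,0,10],
    [-0.001,0.001,-0.006,0,0,0,10],
    [-0.001,0.001,-0.006,0,0,0,10],
    [-0.001,0.001,-0.006,0,0,0,10],
    [-0.001,0.001,-0.006,0,0,0,10]
  ]
}}

```text
clock: 8.13
tcp_pos: [514.6, -216.9, 31.1]
eef_rot: [179.8, -0.5, -3.6]
ft_force: [-6.3, 4.8, 15.7]
width: 0.204
```

>>> {"method": "step_arm", "body": {
  "moves": [
    [0,0,0,0,0,0,45],
    [0,0,0,0,0,0,45],
    [0,0,0,0,0,0,45],
    [0,0,0,0,0,0,45],
    [0,0,0.03,0,0,0,45],
    [0,0,0.07,0,0,0,45],
    [0,0,0.11,0,0,0,45],
    [0,0,0.15,0,0,0,45]
  ]
}}

```text
clock: 8.8
tcp_pos: [514.2, -216.7, 182.7]
eef_rot: [179.9, -0.5, -3.6]
ft_force: [0.6, 0.7, -0.6]
width: 0.453
```

>>> {"method": "step_arm", "body": {
  "moves": [
    [0.01,0.04,0.02,0,0,7,45],
    [0.02,0.08,0.02,0,0,14,45],
    [0.035,0.12,0.02,0,0,20,45],
    [0.05,0.16,0.02,0,0,25,45],
    [0.065,0.2,0.02,0,0,30,45],
    [0.08,0.24,0.02,0,0,35,45],
    [0.095,0.28,0.02,0,0,41,45],
    [0.1,0.31,0.02,0,0,41,45]
  ]
}}

```text
clock: 9.47
tcp_pos: [614.9, 95.3, 202.3]
eef_rot: [179.9, -0.5, 37.7]
ft_force: [0.7, -1.1, 0.3]
width: 0.45
```

```bash
python3 - <<'E'
from h import *
st=sensors.get_state(); f=optics.grab_frame("top")["img"]
cv2.imwrite('pics/t3.png',cv2.resize(f[120:250,160:480,::-1],None,fx=2.5,fy=2.5,interpolation=cv2.INTER_CUBIC))
f=optics.grab_frame("wrist");cv2.imwrite('pics/w6.png',f["img"][:,:,::-1])
print(st["tcp_pos"],st["eef_rot"],st["width"],st["ft_force"])
E
```

```text
[614.93764269  95.34100552 202.2988784 ] [179.85473386  -0.50214356  37.71792518] 0.4495206303041524 [ 0.68902912 -1.09693603  0.29157422]
```

View pics/t3.png

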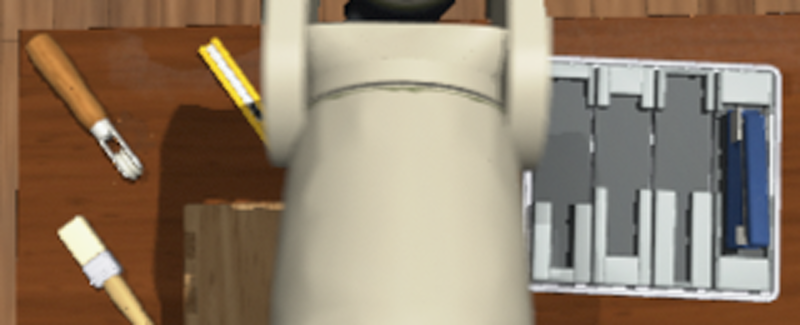

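View pics/w6.png

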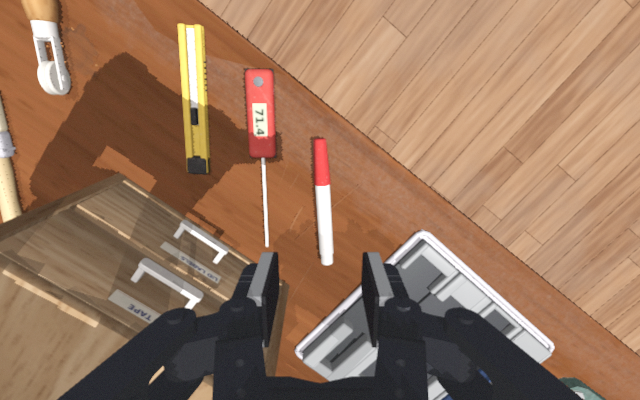

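The stapler sits in its insert; the rightward lean is parallax. Marker next: cap (321,162), tail (326,258).

```bash
python3 - <<'E'
from m import *
st=sensors.get_state(); f=optics.grab_frame("wrist"); img=f["img"]; h=cv2.cvtColor(img,cv2.COLOR_RGB2HSV).astype(int); H,S,V=[h[:,:,i] for i in range(3)]
r=np.zeros(H.shape,bool); r[130:270,308:338]=1
red=((H<6)|(H>174))&(S>130)&(V>100)
print(blob(f,r&(red|((S<60)&(V>150))),9,st))
r=np.zeros(H.shape,bool); r[60:165,240:280]=1
print(blob(f,r&((S>130)&((H<6)|(H>174))&(V>90)),13,st))
E
```

```text
((array([588.8,  77.8], dtype=float32), np.float32(41.1), (np.float32(138.8), 16.4)), [311, 135, 21, 129, 1842])
((array([624.6, 180. ], dtype=float32), np.float32(37.4), (np.float32(80.8), 26.4)), [242, 66, 32, 90, 1829])
```

>>> {"method": "step_arm", "body": {
  "moves": [
    [-0.008,-0.005,-0.03,0.3,0.4,3.6,45],
    [-0.0159,-0.0091,-0.06,0.3,0.4,3.6,45],
    [-0.0159,-0.0091,-0.09,0.3,0.4,3.6,45],
    [-0.0159,-0.0091,-0.12,0.3,0.4,3.6,45],
    [-0.0159,-0.0091,-0.14,0.3,0.4,3.6,45],
    [-0.0159,-0.0091,-0.15,0.3,0.4,3.6,45],
    [-0.0159,-0.0091,-0.15,0.3,0.4,3.6,45],
    [-0.0159,-0.0091,-0.15,0.3,0.4,3.6,45]
  ]
}}

```text
clock: 10.28
tcp_pos: [598.7, 85.9, 52.8]
eef_rot: [-179.7, -0.4, 41.2]
ft_force: [-0.0, -0.3, 0.3]
width: 0.448
```

```bash
python3 - <<'E'
from h import *
st=sensors.get_state()
f=optics.grab_frame("wrist");cv2.imwrite('pics/w7.png',f["img"][:,:,::-1])
print(st["tcp_pos"],st["eef_rot"],st["width"],st["ft_force"])
E
```

```text
[598.71321617  85.94164309  52.77682623] [-179.66575057   -0.38143005   41.17037432] 0.4483444937673886 [-0.01495924 -0.33885319  0.32664423]
```

View pics/w7.png

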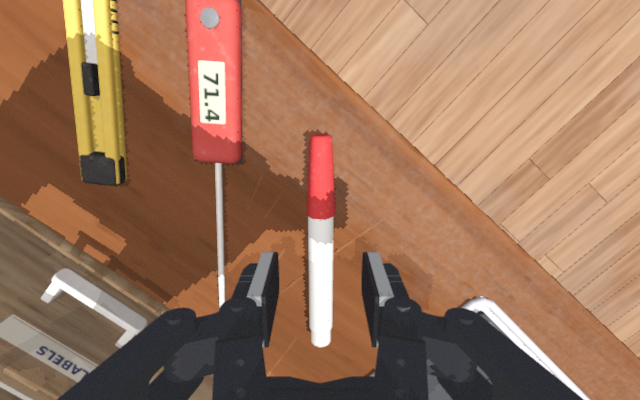

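The marker (320,240) is centred between the pads and in line, and the left finger stays clear of the probe. I'll descend and grip.

>>> {"method": "step_arm", "body": {
  "moves": [
    [0,0,-0.02,0,0,0,45],
    [0,0,-0.04,0,0,0,45],
    [0,0,-0.047,0,0,0,45],
    [0,0,-0.049,0,0,0,45],
    [0,0,-0.049,0,0,0,45],
    [0,0,-0.049,0,0,0,5],
    [0,0,-0.049,0,0,0,5],
    [0,0,-0.049,0,0,0,5]
  ],
  "squeeze": 30
}}

```text
clock: 11.0
tcp_pos: [599.9, 86.1, 6.0]
eef_rot: [-179.8, -0.5, 41.2]
ft_force: [-0.5, -0.3, 6.5]
width: 0.171
```

>>> {"method": "step_arm", "body": {
  "moves": [
    [0,0,0,0,0,0,5],
    [0,0,0,0,0,0,5],
    [0,0,0,0,0,0,5],
    [0,0,0,0,0,0,5],
    [0,0,0.02,0,0,0,5],
    [0,0,0.05,0,0,0,5],
    [0,0,0.08,0,0,0,5],
    [0,0,0.1,0,0,0,5]
  ]
}}

```text
clock: 11.67
tcp_pos: [600.5, 86.1, 108.6]
eef_rot: [-179.9, -0.6, 41.2]
ft_force: [1.3, 0.9, 0.2]
width: 0.166
```

```bash
python3 - <<'E'
from h import *
st=sensors.get_state()
f=optics.grab_frame("wrist");cv2.imwrite('pics/w8.png',f["img"][:,:,::-1])
print(st["tcp_pos"],st["eef_rot"],st["width"],st["ft_force"])
E
```

```text
[600.4663604   86.07566407 108.59076929] [-179.91050407   -0.63520924   41.18853857] 0.16615644690240516 [1.29612859 0.91856341 0.21498676]
```

View pics/w8.png

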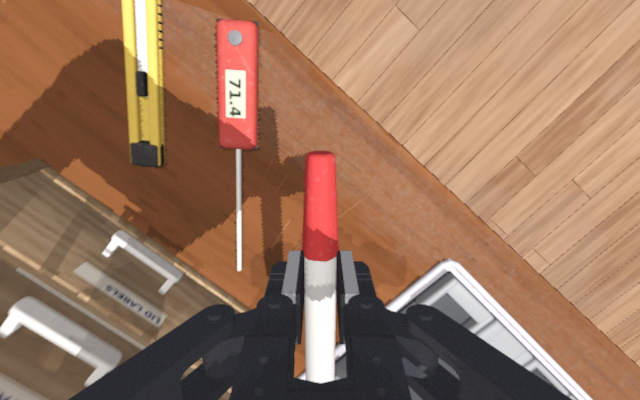

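```bash
python3 - <<'E'
from h import *
st=sensors.get_state(); f=optics.grab_frame("wrist")
p=ray(f,320,152,113,st); d=(p-st["tcp_pos"])[:2]; print(p,np.linalg.norm(d),np.degrees(np.arctan2(d[1],d[0])))
E
```

```text
[642.83982121 122.56296342 113.        ] 54.74189191132118 41.76113986286536
```

>>> {"method": "step_arm", "body": {
  "moves": [
    [0,-0.03,0.02,0,0,-7,5],
    [-0.005,-0.07,0.02,0,0,-14,5],
    [-0.015,-0.11,0.02,0,0,-21,5],
    [-0.03,-0.145,0.01,0,0,-28,5],
    [-0.045,-0.175,0,0,0,-35,5],
    [-0.06,-0.1935,-0.02,0.5,0.4,-42,5],
    [-0.0682,-0.1935,-0.04,0.5,0.4,-45,5],
    [-0.0682,-0.1935,-0.05,0.5,0.4,-45,5]
  ]
}}

```text
clock: 12.43
tcp_pos: [530.7, -107.8, 56.7]
eef_rot: [-179.4, -0.3, -4.1]
ft_force: [-0.9, 0.3, -0.8]
width: 0.173
```

```bash
python3 - <<'E'
from h import *
st=sensors.get_state()
f=optics.grab_frame("wrist");cv2.imwrite('pics/w9.png',f["img"][:,:,::-1])
print(st["tcp_pos"],st["eef_rot"],st["width"],st["ft_force"])
E
```

```text
[ 530.68814773 -107.80546957   56.67523213] [-179.38681885   -0.30080308   -4.05460667] 0.17320789759730212 [-0.86006309  0.28613867 -0.83997871]
```

View pics/w9.png

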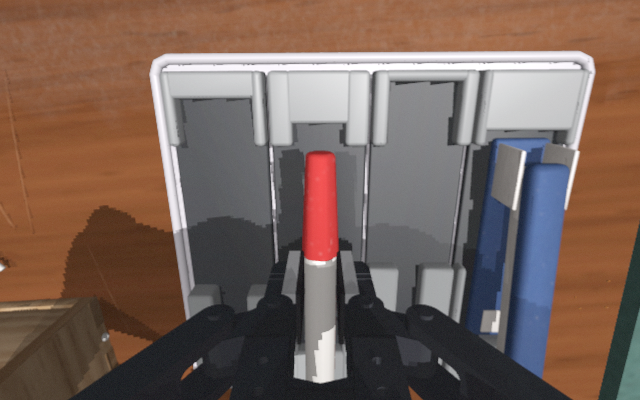

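```bash
python3 - <<'E'
from h import *
st=sensors.get_state(); f=optics.grab_frame("wrist")
a=[ray(f,*p,16,st)[:2] for p in [(288,123),(349,122)]]; print(a,np.linalg.norm(a[0]-a[1]))
m=np.mean(a,axis=0); print('insert', m-74*np.array([.998,-.066]))
p=ray(f,320,152,61,st)[:2]; d=p-st["tcp_pos"][:2]; print('tip',p,'marker',p-67.5*np.array([.9975,-.0707]))
# stapler insert & seams
for q in [(272,200),(366,200),(461,200)]: print(q,ray(f,*q,7,st).round(1))
E
```

```text
[array([594.30256663, -93.61279701]), array([ 592.74629723, -125.27868627])] 31.704108834088615
insert [ 519.67243193 -104.56174164]
tip [ 586.34148257 -110.25495168] marker [ 519.01023257 -105.48270168]
(272, 200) [549.9 -79.1   7. ]
(366, 200) [ 546.5 -134.     7. ]
(461, 200) [ 543.  -189.1    7. ]
```

>>> {"method": "step_arm", "body": {
  "moves": [
    [0,0.001,-0.01,0,0,0.3,5],
    [0,0.001,-0.02,0,0,0.3,5],
    [0,0.001,-0.03,0,0,0.3,5],
    [0,0.001,-0.038,0,0,0.3,5],
    [0,0.001,-0.042,0,0,0.3,5],
    [0,0.001,-0.044,0,0,0.3,5],
    [0,0.001,-0.044,0,0,0.3,5],
    [0,0.001,-0.044,0,0,0.3,5]
  ]
}}

```text
clock: 13.2
tcp_pos: [532.7, -105.9, 14.0]
eef_rot: [-179.4, -0.4, -3.4]
ft_force: [-0.5, 0.3, -0.1]
width: 0.171
```

>>> {"method": "step_arm", "body": {
  "moves": [
    [0,0,-0.002,0,0,0,5],
    [0,0,-0.002,0,0,0,36],
    [0,0,-0.002,0,0,0,36],
    [0,0,-0.002,0,0,0,36],
    [0,0,0.03,0,0,0,36],
    [0,0,0.06,0,0,0,36],
    [0,0,0.1,0,0,0,36],
    [0,0,0.14,0,0,0,36]
  ]
}}

```text
clock: 13.87
tcp_pos: [532.2, -105.7, 155.4]
eef_rot: [-179.4, -0.4, -3.4]
ft_force: [0.4, -0.0, -0.8]
width: 0.361
```

>>> {"method": "step_arm", "body": {
  "moves": [
    [0,0,0.02,0,0,0,45],
    [0.01,0.04,0.04,0,0,7,45],
    [0.02,0.08,0.05,0,0,14,45],
    [0.035,0.12,0.05,0,0,21,45],
    [0.05,0.16,0.05,0,0,28,45],
    [0.065,0.2,0.05,0,0,35,45],
    [0.08,0.24,0.05,0,0,41,45],
    [0.083,0.28,0.05,0,0,41,45]
  ]
}}

```text
clock: 14.53
tcp_pos: [615.3, 169.0, 205.1]
eef_rot: [-179.4, -0.4, 37.9]
ft_force: [-0.0, -0.0, -0.0]
width: 0.449
```

```bash
python3 - <<'E'
from h import *
st=sensors.get_state(); f=optics.grab_frame("top")["img"]
cv2.imwrite('pics/t4.png',cv2.resize(f[120:250,160:480,::-1],None,fx=2.5,fy=2.5,interpolation=cv2.INTER_CUBIC))
f=optics.grab_frame("wrist");cv2.imwrite('pics/w10.png',f["img"][:,:,::-1])
print(st["tcp_pos"],st["eef_rot"],st["width"],st["ft_force"])
E
```

```text
[615.26332861 169.00557405 205.09782692] [-179.41768648   -0.36577313   37.88706927] 0.4490425336743856 [-0.03097419 -0.00876493 -0.01365366]
```

View pics/t4.png

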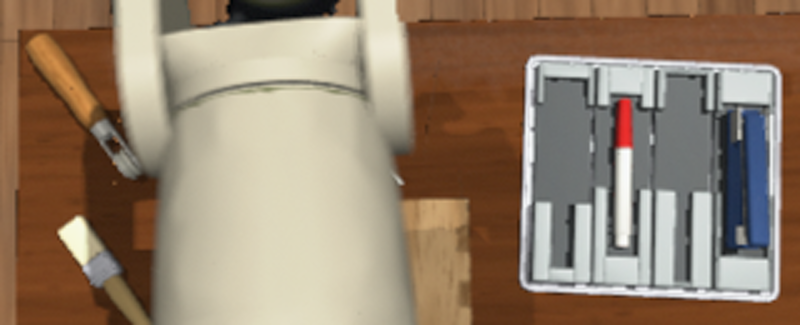

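View pics/w10.png

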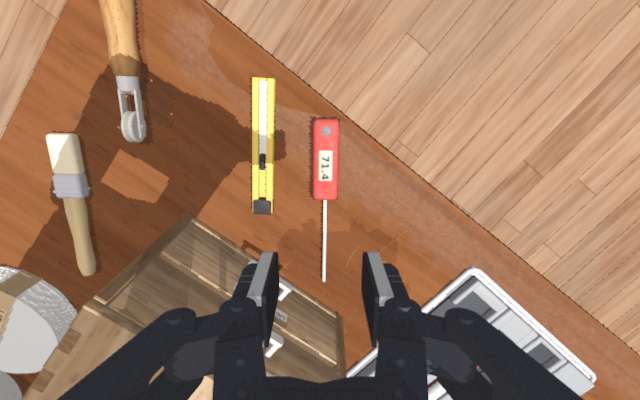

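>>> {"method": "step_arm", "body": {
  "moves": [
    [0.001,0.006,-0.03,-0.7,-0.1,-0.6,45],
    [0.001,0.006,-0.06,-0.7,-0.1,-0.6,45],
    [0.001,0.006,-0.09,-0.7,-0.1,-0.6,45],
    [0.001,0.006,-0.12,-0.7,-0.1,-0.6,45],
    [0.001,0.006,-0.14,-0.7,-0.1,-0.6,45],
    [0.001,0.006,-0.15,-0.7,-0.1,-0.6,45],
    [0.001,0.006,-0.15,-0.7,-0.1,-0.6,45],
    [0.001,0.006,-0.15,-0.7,-0.1,-0.6,45]
  ]
}}

```text
clock: 15.3
tcp_pos: [615.5, 178.6, 55.6]
eef_rot: [-180.0, -0.1, 37.3]
ft_force: [-0.3, -0.2, 0.3]
width: 0.45
```

```bash
python3 - <<'E'
from h import *
st=sensors.get_state()
f=optics.grab_frame("wrist");cv2.imwrite('pics/w11.png',f["img"][:,:,::-1])
print(st["tcp_pos"],st["eef_rot"],st["width"],st["ft_force"])
E
```

```text
[615.49207383 178.62078489  55.55608584] [-1.79971385e+02 -7.56957477e-02  3.73267756e+01] 0.44963041264708836 [-0.31713965 -0.16270706  0.34043049]
```

View pics/w11.png

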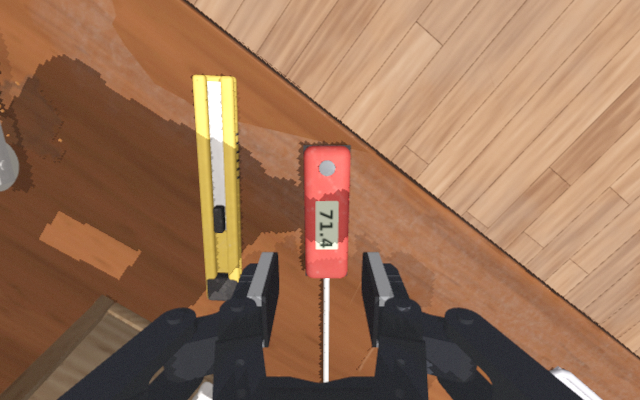

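>>> {"method": "step_arm", "body": {
  "moves": [
    [0.001,-0.0034,-0.01,0,0,0,45],
    [0.001,-0.0034,-0.025,0,0,0,45],
    [0.001,-0.0034,-0.04,0,0,0,45],
    [0.001,-0.0034,-0.048,0,0,0,45],
    [0.001,-0.0034,-0.052,0,0,0,45],
    [0.001,-0.0034,-0.052,0,0,0,45],
    [0.001,-0.0034,-0.052,0,0,0,15],
    [0.001,-0.0034,-0.052,0,0,0,15]
  ],
  "squeeze": 40
}}

```text
clock: 16.02
tcp_pos: [617.6, 175.4, 5.5]
eef_rot: [179.9, -0.2, 37.3]
ft_force: [-0.6, 0.1, -0.2]
width: 0.291
```

>>> {"method": "step_arm", "body": {
  "moves": [
    [0,0,0,0,0,0,15],
    [0,0,0,0,0,0,15],
    [0,0,0,0,0,0,15],
    [0,0,0,0,0,0,15],
    [0,0,0.02,0,0,0,15],
    [0,0,0.05,0,0,0,15],
    [0,0,0.08,0,0,0,15],
    [0,0,0.1,0,0,0,15]
  ]
}}

```text
clock: 16.68
tcp_pos: [618.2, 175.5, 108.4]
eef_rot: [179.8, -0.4, 37.3]
ft_force: [-0.0, -0.8, 0.2]
width: 0.291
```

```bash
python3 - <<'E'
from h import *
st=sensors.get_state()
f=optics.grab_frame("wrist");cv2.imwrite('pics/w12.png',f["img"][:,:,::-1])
print(st["tcp_pos"],st["eef_rot"],st["width"],st["ft_force"])
E
```

```text
[618.24519455 175.49340619 108.42936673] [179.83532782  -0.38875834  37.34123215] 0.29075159031158004 [-0.02174156 -0.77260193  0.23809607]
```

View pics/w12.png

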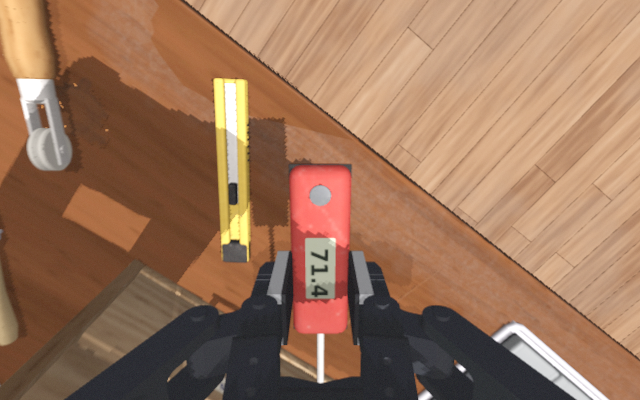

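The thermometer is held straight; its body end is at (320,165). I'll compute the offset.

```bash
python3 - <<'E'
from h import *
st=sensors.get_state(); f=optics.grab_frame("wrist")
for q,z in (((320,165),117),((320,334),114)):
    p=ray(f,*q,z,st); d=(p-st["tcp_pos"])[:2]; print(p,np.linalg.norm(d),np.degrees(np.arctan2(d[1],d[0])))
E
```

```text
[659.21947143 206.54408027 117.        ] 50.10677657608539 38.00379599292792
[591.34678772 154.70785231 114.        ] 35.303777520498244 -143.5296550337664
```

>>> {"method": "step_arm", "body": {
  "moves": [
    [0,0,0.04,0,0,0,15],
    [0,-0.01,0.08,0,0,-5,15],
    [0,-0.05,0.085,0,0,-12,15],
    [0,-0.09,0.085,0,0,-19,15],
    [-0.01,-0.13,0.085,0,0,-26,15],
    [-0.02,-0.17,0.085,0,0,-33,15],
    [-0.03,-0.21,0.085,0,0,-40,15],
    [-0.04,-0.25,0.085,0,0,-41,15]
  ]
}}

```text
clock: 17.45
tcp_pos: [578.1, -76.0, 193.3]
eef_rot: [179.7, -0.5, -4.0]
ft_force: [0.3, -0.4, -2.0]
width: 0.29
```

>>> {"method": "step_arm", "body": {
  "moves": [
    [-0.006,-0.03,0,0,0,0,15],
    [-0.016,-0.06,0,0,0,0,15],
    [-0.023,-0.088,-0.02,0,0,0,15],
    [-0.023,-0.088,-0.05,0,0,0,15],
    [-0.023,-0.088,-0.08,0,0,0,15],
    [-0.023,-0.088,-0.11,0,0,0,15],
    [-0.023,-0.088,-0.12,0,0,0,15],
    [-0.023,-0.088,-0.12,0,0,0,15]
  ]
}}

```text
clock: 18.12
tcp_pos: [553.6, -163.2, 70.4]
eef_rot: [179.9, -0.2, -4.0]
ft_force: [0.0, -0.5, -0.9]
width: 0.287
```

```bash
python3 - <<'E'
from h import *
st=sensors.get_state()
f=optics.grab_frame("wrist");cv2.imwrite('pics/w13.png',f["img"][:,:,::-1])
print(st["tcp_pos"],st["eef_rot"],st["width"],st["ft_force"])
E
```

```text
[ 553.63845345 -163.22193046   70.38363857] [ 1.79880645e+02 -1.70237405e-01 -4.01990898e+00] 0.2868121561958128 [ 0.00459407 -0.49680493 -0.88786308]
```

View pics/w13.png

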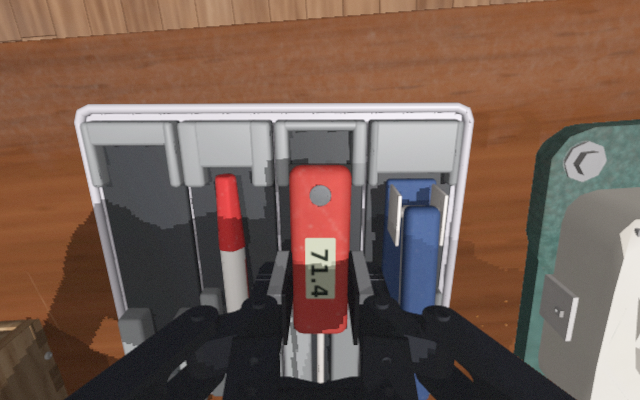

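```bash
python3 - <<'E'
from h import *
st=sensors.get_state(); f=optics.grab_frame("wrist")
img=f["img"]; cv2.imwrite('pics/w13z.png',cv2.resize(img[100:200,180:470,::-1],None,fx=2.7,fy=2.7,interpolation=cv2.INTER_CUBIC))
e=np.array([.998,-.066])
a=[ray(f,*p,16,st)[:2] for p in [(276,126),(366,125)]]; m=np.mean(a,axis=0); print(a,np.linalg.norm(a[0]-a[1]),'insert',m-98*e)
p=ray(f,320,165,78,st)[:2]; print('therm',p-89*np.array([.9975,-.07]))
# marker: tip
v=ray(f,226,174,16,st)[:2]; print('marker tip',v, 'origin~',v-67.5*e)
for q in [(275,205),(365,205)]: print(q,ray(f,*q,7,st).round(1))
E
```

```text
[array([ 615.22953972, -142.60119041]), array([ 612.19457184, -193.74143284])] 51.230219848273514 insert [ 515.90805578 -161.70331162]
therm [ 515.83586666 -160.47358052]
marker tip [ 589.39423846 -109.92530984] origin~ [ 522.02923846 -105.47030984]
(275, 205) [ 564.9 -135.4    7. ]
(365, 205) [ 560.8 -192.8    7. ]
```

View pics/w13z.png

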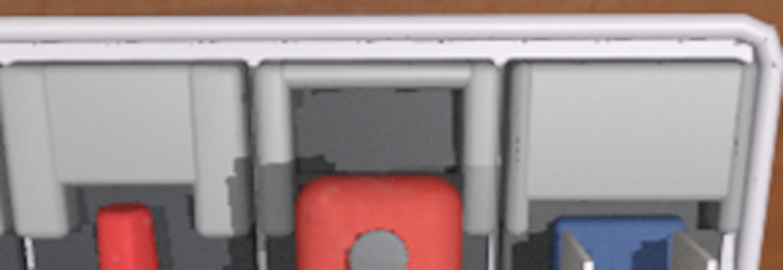

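>>> {"method": "step_arm", "body": {
  "moves": [
    [-0.001,-0.001,-0.015,0,0,0.2,15],
    [-0.001,-0.001,-0.03,0,0,0.2,15],
    [-0.001,-0.001,-0.042,0,0,0.2,15],
    [-0.001,-0.001,-0.05,0,0,0.2,15],
    [-0.001,-0.001,-0.055,0,0,0.2,15],
    [-0.001,-0.001,-0.057,0,0,0.2,15],
    [-0.001,-0.001,-0.057,0,0,0.2,15],
    [-0.001,-0.001,-0.057,0,0,0.2,15]
  ]
}}

```text
clock: 18.88
tcp_pos: [555.0, -165.2, 17.8]
eef_rot: [179.7, -0.6, -3.8]
ft_force: [0.6, -0.4, -0.6]
width: 0.289
```

>>> {"method": "step_arm", "body": {
  "moves": [
    [-0.001,0.002,-0.002,0,0.4,0,15],
    [-0.001,0.002,-0.004,0,0.4,0,15],
    [-0.001,0.002,-0.006,0,0.4,0,15],
    [-0.001,0.002,-0.006,0,0.4,0,15],
    [-0.001,0.002,-0.006,0,0.4,0,15],
    [-0.001,0.002,-0.006,0,0.4,0,15],
    [-0.001,0.002,-0.006,0,0.4,0,15],
    [-0.001,0.002,-0.006,0,0.4,0,15]
  ]
}}

```text
clock: 19.55
tcp_pos: [554.2, -163.2, 12.3]
eef_rot: [179.7, -0.2, -3.8]
ft_force: [-2.0, 1.8, 6.1]
width: 0.287
```

```bash
python3 - <<'E'
from h import *
st=sensors.get_state()
f=optics.grab_frame("wrist");cv2.imwrite('pics/w14.png',f["img"][:,:,::-1])
print(st["tcp_pos"],st["eef_rot"],st["width"],st["ft_force"])
E
```

```text
[ 554.23729178 -163.1927585    12.33524037] [179.65932282  -0.2229365   -3.78964077] 0.28749855602395863 [-2.0353249   1.82558538  6.14540696]
```

View pics/w14.png

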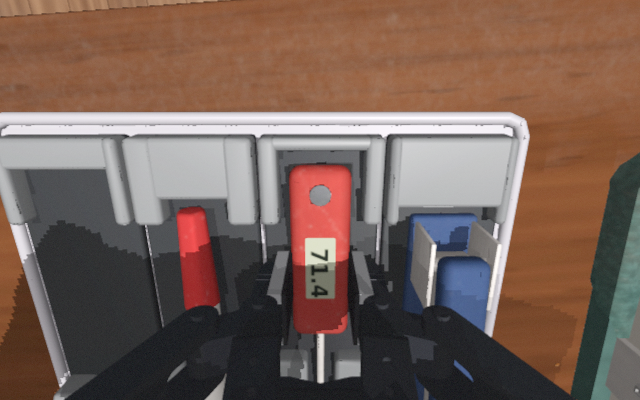

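The thermometer is down in its cut, centred, with a light floor contact of 6 N. I'll release it.

>>> {"method": "step_arm", "body": {
  "moves": [
    [0,0,0,0,0,0,42],
    [0,0,0,0,0,0,42],
    [0,0,0,0,0,0,42],
    [0,0,0.01,0,0,0,42],
    [0,0,0.04,0,0,0,42],
    [0,0,0.08,0,0,0,42],
    [0,0,0.12,0,0,0,42],
    [0,0,0.16,0,0,0,42]
  ]
}}

```text
clock: 20.27
tcp_pos: [553.9, -163.0, 175.0]
eef_rot: [179.7, -0.2, -3.8]
ft_force: [0.8, 0.4, 0.2]
width: 0.422
```

>>> {"method": "step_arm", "body": {
  "moves": [
    [0,0.04,0.02,0,0,7,53],
    [0,0.08,0.03,0,0,14,53],
    [0.01,0.12,0.03,0,0,21,53],
    [0.015,0.16,0.03,0,0,28,53],
    [0.02,0.2,0.03,0,0,35,53],
    [0.025,0.24,0.03,0,0,41,53],
    [0.03,0.28,0.03,0,0,41,53],
    [0.035,0.32,0.03,0,0,41,53]
  ]
}}

```text
clock: 20.93
tcp_pos: [588.6, 159.0, 205.8]
eef_rot: [179.6, -0.3, 37.2]
ft_force: [0.1, -1.4, 0.1]
width: 0.531
```

>>> {"method": "step_arm", "body": {
  "moves": [
    [0.002,0.04,0,0,0,0,53],
    [0.004,0.08,0,0,0,0,53],
    [0.006,0.12,0,0,0,0,53],
    [0.008,0.16,0,0,0,0,53],
    [0.01,0.2,0,0,0,0,53],
    [0.012,0.23,0,0,0,0,53],
    [0.012,0.23,0,0,0,0,53],
    [0.012,0.23,0,0,0,0,53]
  ]
}}

```text
clock: 21.6
tcp_pos: [600.1, 390.3, 205.6]
eef_rot: [179.6, -0.2, 37.4]
ft_force: [0.8, -0.5, 0.5]
width: 0.532
```

```bash
python3 - <<'E'
from m import *
st=sensors.get_state(); f=optics.grab_frame("top")["img"]
cv2.imwrite('pics/t5.png',cv2.resize(f[120:250,160:480,::-1],None,fx=2.5,fy=2.5,interpolation=cv2.INTER_CUBIC))
f=optics.grab_frame("wrist");cv2.imwrite('pics/w15.png',f["img"][:,:,::-1])
print(st["tcp_pos"],st["eef_rot"],st["width"],st["ft_force"],st["joint_positions"])
E
```

```text
[600.05104901 390.28022616 205.627143  ] [179.62544699  -0.24422523  37.36733191] 0.5318029696638216 [ 0.84110989 -0.45332303  0.53743456] [23.80081009 44.76300919 47.11573415 -0.3070408  87.79601692 76.44521362]
```

View pics/t5.png

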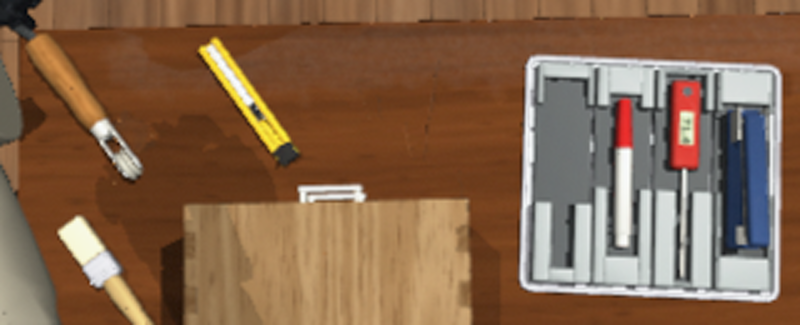

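View pics/w15.png

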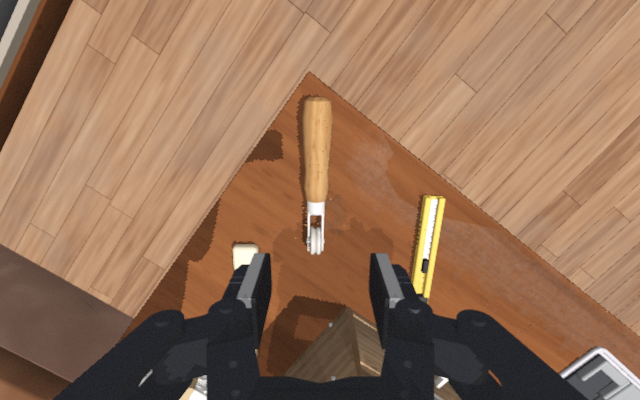

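Three tools are in the tray. The roller lies at (317,150), handle end (318,97) and wheel end (315,254).

```bash
python3 - <<'E'
from m import *
st=sensors.get_state(); f=optics.grab_frame("wrist"); h=cv2.cvtColor(f["img"],cv2.COLOR_RGB2HSV).astype(int); H,S,V=[h[:,:,i] for i in range(3)]
r=np.zeros(H.shape,bool); r[92:208,298:338]=1
print(blob(f,r&(H>8)&(H<25)&(V>165)&(S<170),14,st))
r=np.zeros(H.shape,bool); r[200:260,300:335]=1
print(blob(f,r&(S<80)&(V>120),14,st))
A=ray(f,318,96,14,st)[:2];B=ray(f,315.5,255,14,st)[:2]; d=A-B; print(A,B,np.hypot(*d),np.degrees(np.arctan2(d[1],d[0])),(A+B)/2)
E
```

```text
((array([612.2, 399.2], dtype=float32), np.float32(36.4), (np.float32(107.9), 25.7)), [304, 98, 28, 110, 2496])
((array([548.9, 354.4], dtype=float32), np.float32(36.5), (np.float32(60.4), 18.5)), [306, 201, 19, 54, 747])
[657.14788152 432.13447529] [524.25714296 334.96879466] 164.62417164435567 36.17313988182303 [590.70251224 383.55163497]
```

>>> {"method": "step_arm", "body": {
  "moves": [
    [0.009,0.008,-0.03,0,0,-0.7,53],
    [0.009,0.008,-0.06,0,0,-0.7,53],
    [0.009,0.008,-0.09,0,0,-0.7,53],
    [0.009,0.008,-0.12,0,0,-0.7,53],
    [0.009,0.008,-0.135,0,0,-0.7,53],
    [0.009,0.008,-0.135,0,0,-0.7,53],
    [0.009,0.008,-0.135,0,0,-0.7,53],
    [0.009,0.008,-0.135,0,0,-0.7,53]
  ]
}}

```text
clock: 22.42
tcp_pos: [611.0, 395.5, 73.8]
eef_rot: [179.6, -0.5, 36.4]
ft_force: [0.4, -0.4, 0.4]
width: 0.53
```

```bash
python3 - <<'E'
from m import *
st=sensors.get_state()
f=optics.grab_frame("wrist");cv2.imwrite('pics/w16.png',f["img"][:,:,::-1])
print(st["tcp_pos"],st["eef_rot"],st["width"],st["ft_force"],st["joint_positions"])
E
```

```text
[611.01947044 395.51250975  73.83640721] [179.57096585  -0.45848801  36.41610034] 0.5299754236886086 [ 0.35267565 -0.37317959  0.38744828] [23.83385894 51.61742773 54.01905578 -0.3320006  73.82283742 77.51046911]
```

View pics/w16.png

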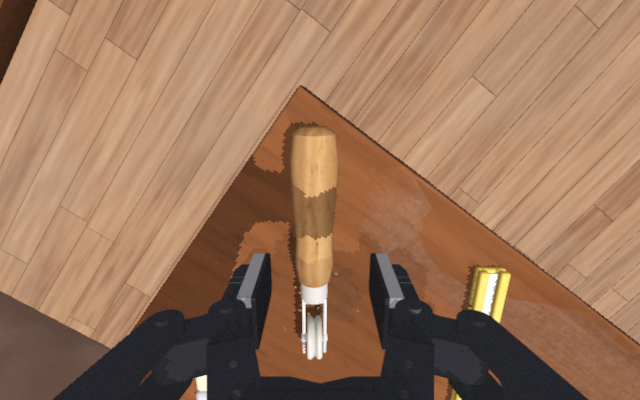

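```bash
python3 - <<'E'
from m import *
st=sensors.get_state(); f=optics.grab_frame("wrist")
A=ray(f,314.5,125,16,st)[:2];N=ray(f,315,287,16,st)[:2];B=ray(f,314,360,12,st)[:2]
for a,b in((A,B),(A,N)):
  d=a-b; print(a.round(1),b.round(1),np.hypot(*d),np.degrees(np.arctan2(d[1],d[0])))
e=np.array([np.cos(np.radians(36.5)),np.sin(np.radians(36.5))])
for p,y in((A,81),(N,-21),(B,-81)): print('origin',p-y*e)
print((A-st['tcp_pos'][:2])@e, (B-st['tcp_pos'][:2])@e, (A-st['tcp_pos'][:2])@np.array([-e[1],e[0]]))
E
```

```text
[657.1 433.7] [519.1 333.4] 170.5648333217797 36.02415385097591
[657.1 433.7] [571.4 370.7] 106.38764641609237 36.336273454132495
origin [591.97032317 385.54641879]
origin [588.26280092 383.18118517]
origin [584.24756218 381.59405399]
59.6451453691526 -110.91380568397705 3.1134830932014794
```

>>> {"method": "step_arm", "body": {
  "moves": [
    [-0.0035,0.002,-0.01,0,0,0,53],
    [-0.0035,0.002,-0.03,0,0,0,53],
    [-0.0035,0.002,-0.05,0,0,0,53],
    [-0.0035,0.002,-0.063,0,0,0,53],
    [-0.0035,0.002,-0.069,0,0,0,53],
    [-0.0035,0.002,-0.07,0,0,0,53],
    [-0.0035,0.002,-0.07,0,0,0,53],
    [-0.0035,0.002,-0.07,0,0,0,53]
  ]
}}

```text
clock: 23.18
tcp_pos: [607.9, 398.1, 5.0]
eef_rot: [179.5, -0.6, 36.4]
ft_force: [-0.4, 1.0, 1.3]
width: 0.533
```

```bash
python3 - <<'E'
from m import *
st=sensors.get_state()
f=optics.grab_frame("wrist");cv2.imwrite('pics/w17.png',f["img"][:,:,::-1])
print(st["tcp_pos"],st["eef_rot"],st["width"],st["ft_force"])
E
```

```text
[607.94478736 398.13965483   5.038358  ] [179.54489973  -0.58155178  36.44161785] 0.5325838165501898 [-0.38723597  1.01313562  1.29944269]
```

View pics/w17.png

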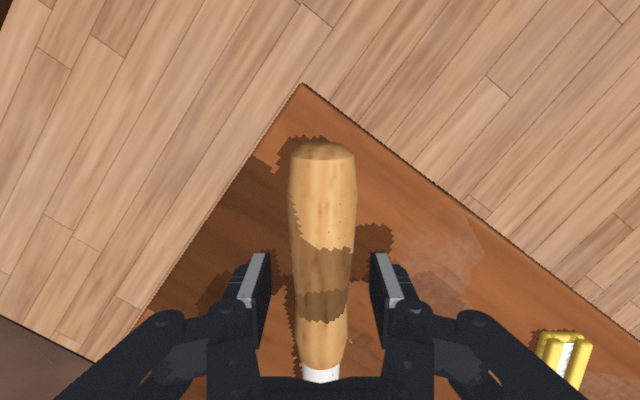

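The handle is centred (322) between the pads (270/370). I'll close and lift.

>>> {"method": "step_arm", "body": {
  "moves": [
    [0,0,0,0,0,0,15],
    [0,0,0,0,0,0,15],
    [0,0,0,0,0,0,15],
    [0,0,0,0,0,0,15],
    [0,0,0.005,0,0,0,15],
    [0,0,0.03,0,0,0,15],
    [0,0,0.06,0,0,0,15],
    [0,0,0.1,0,0,0,15]
  ],
  "squeeze": 60
}}

```text
clock: 23.9
tcp_pos: [606.6, 397.4, 103.5]
eef_rot: [179.6, -0.3, 36.4]
ft_force: [0.4, 0.5, -1.5]
width: 0.288
```

```bash
python3 - <<'E'
from m import *
st=sensors.get_state()
f=optics.grab_frame("wrist");cv2.imwrite('pics/w18.png',f["img"][:,:,::-1])
cv2.imwrite('pics/s18.png',cv2.resize(optics.grab_frame("scene")["img"][80:260,300:500,::-1],None,fx=3,fy=3))
print(st["tcp_pos"],st["eef_rot"],st["width"],st["ft_force"])
E
```

```text
[606.64356573 397.40392682 103.47493489] [179.61000493  -0.26172499  36.43255803] 0.28786721502348045 [ 0.36116622  0.49912378 -1.47919816]
```

View pics/w18.png

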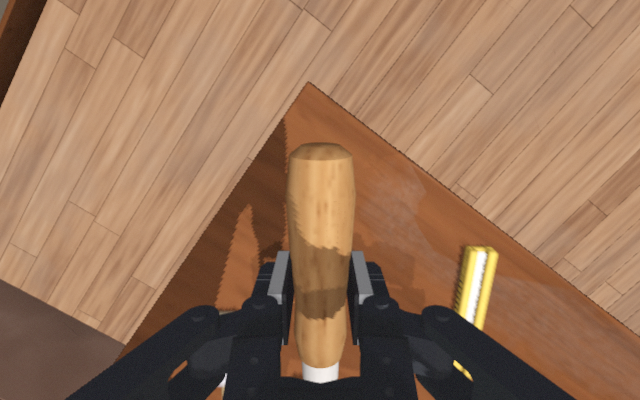

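View pics/s18.png

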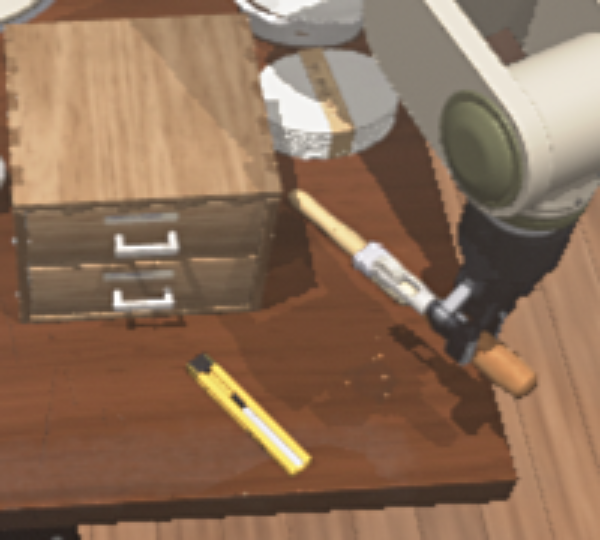

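```bash
python3 - <<'E'
from m import *
st=sensors.get_state(); f=optics.grab_frame("wrist")
for q,z,y in (((321,144),103.5-5+16,81),((320,365),103.5-5+18,-21)):
    d=(ray(f,*q,z,st)-st["tcp_pos"])[:2]; print(np.hypot(*d),np.degrees(np.arctan2(d[1],d[0])))
E
```

```text
58.02897980116778 36.585943599674884
52.30085282353433 -144.1829352294686
```

>>> {"method": "step_arm", "body": {
  "moves": [
    [0,-0.01,0.04,0,0,0,15],
    [0,-0.03,0.08,0,0,0,15],
    [0,-0.06,0.09,0,0,-7,15],
    [0,-0.1,0.09,0,0,-14,15],
    [0,-0.14,0.09,0,0,-21,15],
    [-0.005,-0.18,0.09,0,0,-28,15],
    [-0.01,-0.22,0.09,0,0,-35,15],
    [-0.02,-0.26,0.09,0,0,-40,15]
  ]
}}

```text
clock: 24.72
tcp_pos: [588.4, 136.7, 197.5]
eef_rot: [179.4, -0.8, -3.9]
ft_force: [0.3, -0.6, -0.9]
width: 0.287
```

>>> {"method": "step_arm", "body": {
  "moves": [
    [-0.006,-0.04,0,0,0,0,15],
    [-0.012,-0.08,0,0,0,0,15],
    [-0.018,-0.12,0,0,0,0,15],
    [-0.03,-0.16,0,0,0,0,15],
    [-0.042,-0.189,0,0,0,0,15],
    [-0.042,-0.189,-0.03,0,0,0,15],
    [-0.042,-0.189,-0.06,0,0,0,15],
    [-0.042,-0.189,-0.09,0,0,0,15]
  ]
}}

```text
clock: 25.38
tcp_pos: [545.6, -52.8, 105.6]
eef_rot: [179.5, -0.8, -4.0]
ft_force: [0.7, -0.2, -0.6]
width: 0.284
```

```bash
python3 - <<'E'
from m import *
st=sensors.get_state()
f=optics.grab_frame("wrist");cv2.imwrite('pics/w19.png',f["img"][:,:,::-1])
print(st["tcp_pos"],st["eef_rot"],st["width"],st["ft_force"])
E
```

```text
[545.56603372 -52.81251946 105.63520928] [179.45581502  -0.76361794  -4.00090778] 0.2841450991680833 [ 0.74292945 -0.19367635 -0.56630876]
```

View pics/w19.png

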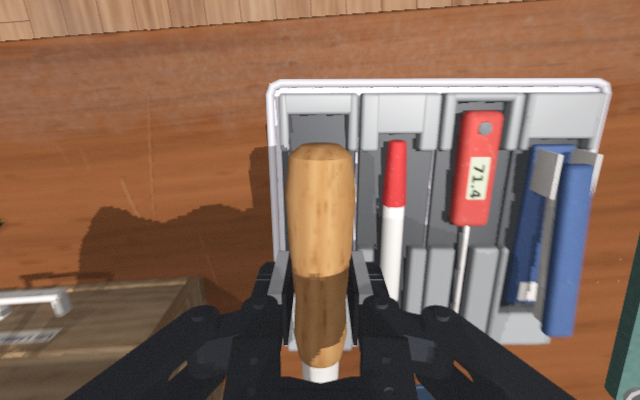

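>>> {"method": "step_arm", "body": {
  "moves": [
    [-0.001,0.001,-0.015,0,0.7,0.2,15],
    [-0.001,0.001,-0.03,0,0.7,0.2,15],
    [-0.001,0.001,-0.045,0,0.7,0.2,15],
    [-0.001,0.001,-0.055,0,0.7,0.2,15],
    [-0.001,0.001,-0.06,0,0.7,0.2,15],
    [-0.001,0.001,-0.06,0,0.7,0.2,15],
    [-0.001,0.001,-0.06,0,0.7,0.2,15],
    [-0.001,0.001,-0.06,0,0.7,0.2,15]
  ]
}}

```text
clock: 26.1
tcp_pos: [542.2, -50.8, 40.5]
eef_rot: [179.5, 0.4, -3.8]
ft_force: [-0.1, 0.4, -1.0]
width: 0.284
```

```bash
python3 - <<'E'
from m import *
st=sensors.get_state()
f=optics.grab_frame("wrist");cv2.imwrite('pics/w20.png',f["img"][:,:,::-1])
print(st["tcp_pos"],st["eef_rot"],st["width"],st["ft_force"])
E
```

```text
[542.15026712 -50.79452183  40.47355295] [179.52458001   0.42899304  -3.77569284] 0.28369394478639753 [-0.1334526   0.41341715 -0.9808819 ]
```

View pics/w20.png

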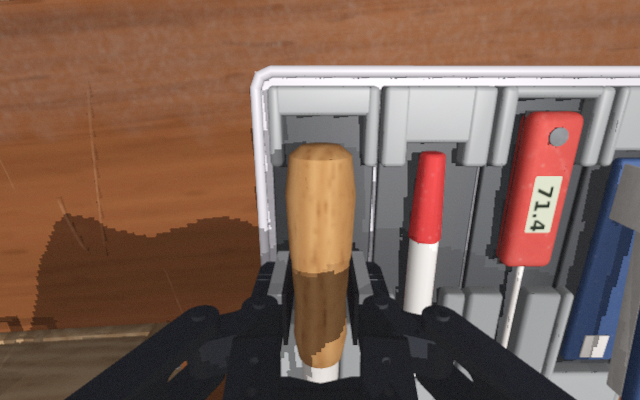

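```bash
python3 - <<'E'
from h import *
st=sensors.get_state(); f=optics.grab_frame("wrist"); img=f["img"]
cv2.imwrite('pics/w20z.png',cv2.resize(img[60:200,240:400,::-1],None,fx=4,fy=4,interpolation=cv2.INTER_CUBIC))
e=np.array([.998,-.066])
a=[ray(f,*p,16,st)[:2] for p in [(271,86),(381,86)]]; m=np.mean(a,axis=0); print(a,np.linalg.norm(a[0]-a[1]),'insert(outer y=100)',m-100.5*e)
a=[ray(f,*p,16,st)[:2] for p in [(283,115),(366,114)]]; m=np.mean(a,axis=0); print(a,np.linalg.norm(a[0]-a[1]),'insert(cut y=87)',m-87*e)
z=40.5-5+16
p=ray(f,320.5,144,z,st)[:2]; print('roller',p,p-81*e)
for q in [(268,200),(372,200)]: print(q,ray(f,*q,7,st).round(1))
E
```

```text
[array([623.4942332 , -33.41844528]), array([620.17930534, -83.69686767])] 50.38758285107946 insert(outer y=100) [521.53776927 -51.92465647]
[array([610.24251121, -37.59380634]), array([608.10856023, -76.54424975])] 39.00885525223909 insert(cut y=87) [522.34953572 -51.32702805]
roller [601.62677874 -54.32321876] [520.78877874 -48.97721876]
(268, 200) [565.7 -24.2   7. ]
(372, 200) [561.9 -79.9   7. ]
```

View pics/w20z.png

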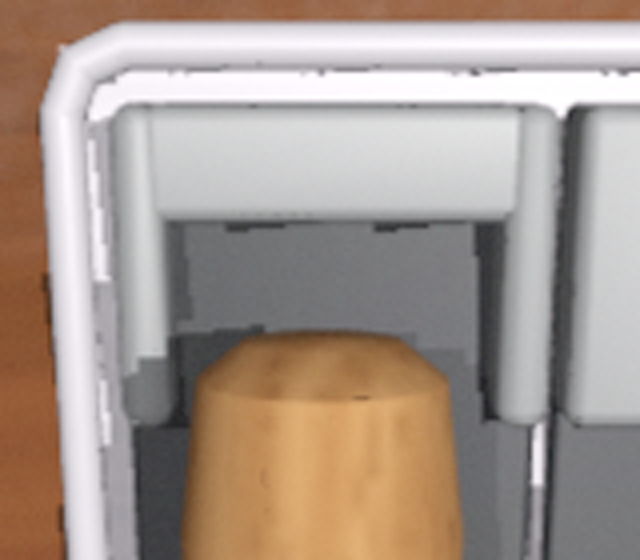

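>>> {"method": "step_arm", "body": {
  "moves": [
    [0.001,-0.0022,-0.005,0,0,0,15],
    [0.001,-0.0022,-0.01,0,0,0,15],
    [0.001,-0.0022,-0.015,0,0,0,15],
    [0.001,-0.0022,-0.02,0,0,0,15],
    [0.001,-0.0022,-0.024,0,0,0,15],
    [0.001,-0.0022,-0.026,0,0,0,15],
    [0.001,-0.0022,-0.026,0,0,0,15],
    [0.001,-0.0022,-0.026,0,0,0,15]
  ]
}}

```text
clock: 26.87
tcp_pos: [543.2, -53.0, 14.4]
eef_rot: [179.5, 0.4, -3.8]
ft_force: [-0.2, -1.0, 0.2]
width: 0.286
```

```bash
python3 - <<'E'
from m import *
st=sensors.get_state()
f=optics.grab_frame("wrist");cv2.imwrite('pics/w21.png',f["img"][:,:,::-1])
print(st["tcp_pos"],st["eef_rot"],st["width"],st["ft_force"])
E
```

```text
[543.16896603 -52.97283443  14.42895331] [179.52438554   0.41933992  -3.77506128] 0.2859788448069188 [-0.22601007 -1.04866196  0.18371387]
```

View pics/w21.png

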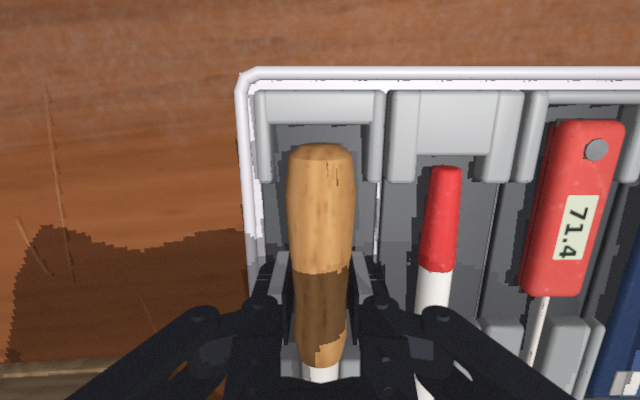

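>>> {"method": "step_arm", "body": {
  "moves": [
    [0,0,-0.001,0,-0.2,0,15],
    [0,0,-0.002,0,-0.2,0,15],
    [0,0,-0.003,0,-0.2,0,15],
    [0,0,-0.003,0,-0.2,0,15],
    [0,0,-0.003,0,-0.2,0,42],
    [0,0,-0.003,0,-0.2,0,42],
    [0,0,-0.003,0,-0.2,0,42],
    [0,0,-0.003,0,-0.2,0,42]
  ]
}}

```text
clock: 27.58
tcp_pos: [543.2, -53.0, 11.3]
eef_rot: [179.5, 0.2, -3.8]
ft_force: [-0.6, -0.1, 0.0]
width: 0.417
```

>>> {"method": "step_arm", "body": {
  "moves": [
    [0,0,0.01,0,0,0,42],
    [0,0,0.04,0,0,0,42],
    [0,0,0.08,0,0,0,42],
    [0,0,0.12,0,0,0,42],
    [-0.01,-0.03,0.16,0,0,0,42],
    [-0.02,-0.06,0.2,0,0,0,42],
    [-0.03,-0.08,0.22,0,0,0,42],
    [-0.03,-0.08,0.22,0,0,0,42]
  ]
}}

```text
clock: 28.25
tcp_pos: [513.4, -136.6, 237.2]
eef_rot: [179.3, -0.2, -3.9]
ft_force: [-0.0, -0.4, 0.6]
width: 0.416
```

```bash
python3 - <<'E'
from m import *
st=sensors.get_state()
f=optics.grab_frame("wrist");cv2.imwrite('pics/w22.png',f["img"][:,:,::-1])
print(st["tcp_pos"],st["eef_rot"],st["width"],st["ft_force"])
E
```

```text
[ 513.40876999 -136.59468874  237.24480778] [179.27608512  -0.24520259  -3.92180456] 0.41623216168810445 [-0.04016333 -0.43748904  0.64625762]
```

View pics/w22.png

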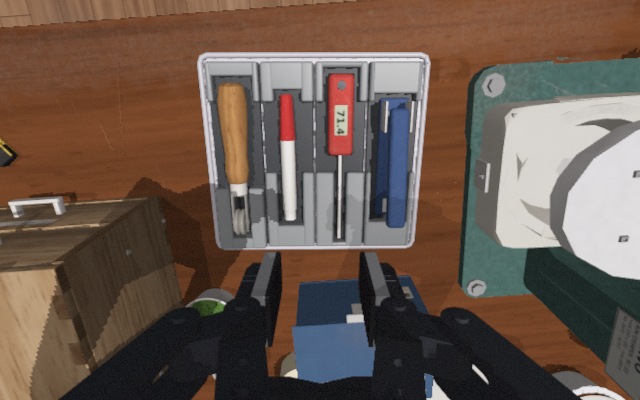

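All four tools are in their inserts (235,150), (288,155), (341,150), (395,160). I'll check this numerically, along with the look-alikes.

```bash
python3 - <<'E'
from m import *
st=sensors.get_state(); f=optics.grab_frame("wrist"); img=f["img"]
cv2.imwrite('pics/w22z.png',cv2.resize(img[45:255,190:435,::-1],None,fx=2.8,fy=2.8,interpolation=cv2.INTER_CUBIC))
def seg(n,A,B,zA,zB):
    a=ray(f,*A,zA,st)[:2];b=ray(f,*B,zB,st)[:2];d=a-b;print(n,((a+b)/2).round(1),'L',np.hypot(*d).round(1),'ang',np.degrees(np.arctan2(d[1],d[0])).round(1))
h=cv2.cvtColor(img,cv2.COLOR_RGB2HSV).astype(int); H,S,V=[h[:,:,i] for i in range(3)]
red=((H<6)|(H>174))&(S>130)&(V>100)
def R(a,b,c,d):
    r=np.zeros(H.shape,bool); r[b:d,a:c]=1; return r
print('tray',blob(f,(S<60)&(V>100)&R(190,48,435,252),6,st))
print('therm body',blob(f,red&R(322,65,360,160),20,st))
print('marker',blob(f,(red&R(274,88,302,142))|((S<60)&(V>190)&R(282,138,298,222)),15,st))
print('roller handle',blob(f,(H>8)&(H<25)&(S>80)&R(212,78,252,186)&(V>110),21,st))
seg('roller',(231,84),(240,235),21,19); seg('therm',(342,74),(339,237),20,14)
t=optics.grab_frame("top"); im=t["img"]; h=cv2.cvtColor(im,cv2.COLOR_RGB2HSV).astype(int); H,S,V=[h[:,:,i] for i in range(3)]
print('cutter', blob(t,R(166,128,352,195)&(H>22)&(H<34)&(S>120)&(V>120),10))
print('brush', blob(t,R(175,200,232,268)&(V>150)&(H>14),10))
cv2.imwrite('pics/t6.png',cv2.resize(im[120:270,160:480,::-1],None,fx=2.5,fy=2.5,interpolation=cv2.INTER_CUBIC))
s=optics.grab_frame("scene")["img"]; cv2.imwrite('pics/s6.png',cv2.resize(s[150:250,170:310,::-1],None,fx=5,fy=5,interpolation=cv2.INTER_CUBIC))
E
```

```text
tray ((array([ 517., -133.], dtype=float32), np.float32(86.1), (np.float32(236.6), 218.2)), [197, 51, 236, 199, 20639])
therm body ((array([ 563.3, -162.8], dtype=float32), np.float32(-3.5), (np.float32(80.0), 25.2)), [329, 73, 26, 82, 1515])
marker ((array([ 519.9, -104.1], dtype=float32), np.float32(-5.2), (np.float32(135.2), 14.6)), [281, 94, 15, 126, 1463])
roller handle ((array([551.3, -52. ], dtype=float32), np.float32(-4.8), (np.float32(102.6), 28.1)), [218, 82, 31, 102, 2490])
roller [519.6 -49. ] L 162.2 ang -5.1
therm [ 514.  -159.5] L 176.8 ang -3.8
cutter ((array([600.4, 241.4], dtype=float32), np.float32(34.7), (np.float32(118.4), 20.8)), [240, 136, 36, 45, 316])
brush ((array([422.4, 360. ], dtype=float32), np.float32(33.7), (np.float32(154.9), 28.7)), [183, 206, 44, 59, 607])
```

View pics/w22z.png

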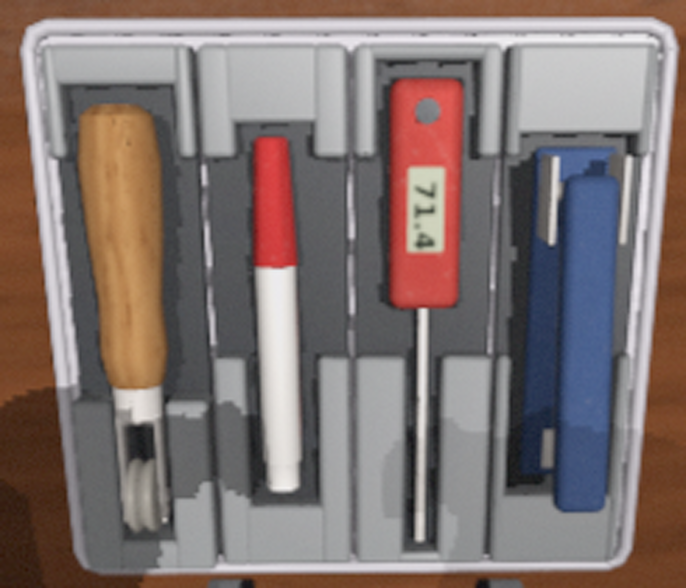

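View pics/s6.png

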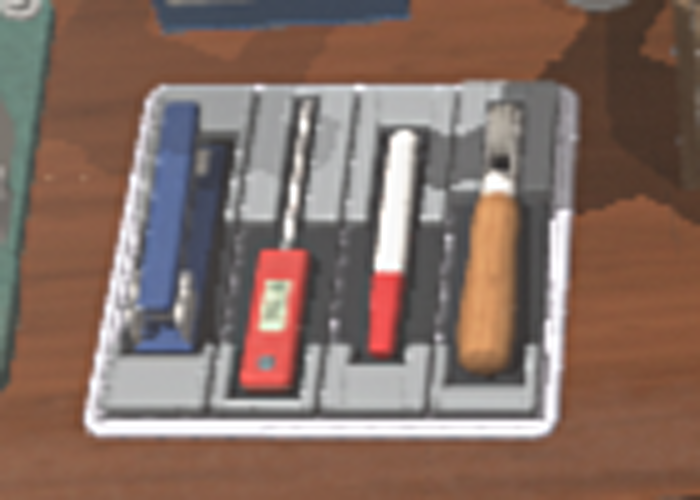

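View pics/t6.png

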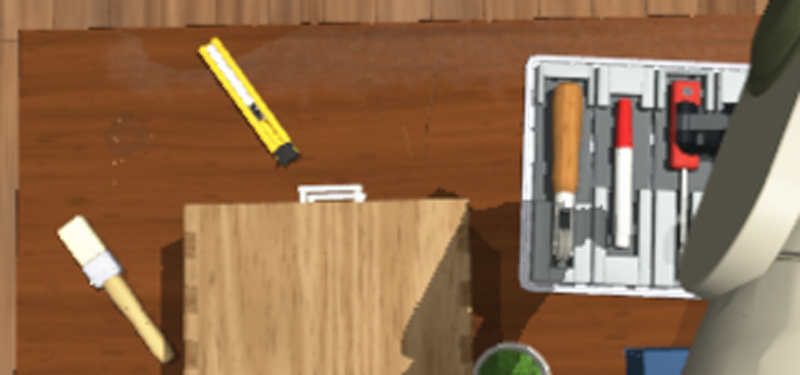

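Everything matches the targets. I'll take one closer look at the roller's wheel end to be sure it's seated.

>>> {"method": "step_arm", "body": {
  "moves": [
    [-0.02,0.03,-0.02,0,0,0,42],
    [-0.05,0.06,-0.04,0,0,0,42],
    [-0.08,0.085,-0.06,0,0,0,42],
    [-0.1,0.085,-0.09,0,0,0,42],
    [-0.1,0.085,-0.1,0,0,0,42],
    [-0.1,0.085,-0.1,0,0,0,42],
    [-0.1,0.085,-0.1,0,0,0,42],
    [-0.1,0.085,-0.1,0,0,0,42]
  ]
}}

```text
clock: 29.12
tcp_pos: [414.0, -47.3, 130.9]
eef_rot: [179.6, 0.2, -3.7]
ft_force: [0.1, 0.2, 0.8]
width: 0.42
```

```bash
python3 - <<'E'
from m import *
st=sensors.get_state()
f=optics.grab_frame("wrist");cv2.imwrite('pics/w23.png',f["img"][:,:,::-1])
print(st["tcp_pos"],st["eef_rot"],st["width"],st["ft_force"])
E
```

```text
[414.01050823 -47.25741583 130.94935388] [179.57430527   0.23300186  -3.739134  ] 0.41962808528698764 [0.09147565 0.21538679 0.79965284]
```

View pics/w23.png

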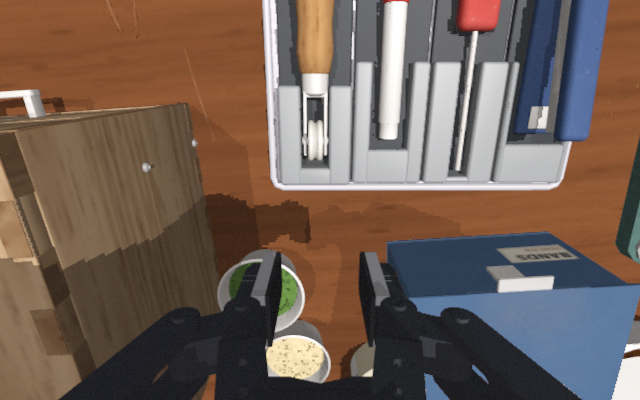

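```bash
python3 - <<'E'
from m import *
st=sensors.get_state(); f=optics.grab_frame("wrist")
cv2.imwrite('pics/w23z.png',cv2.resize(f["img"][65:195,265:355,::-1],None,fx=4.5,fy=4.5,interpolation=cv2.INTER_CUBIC))
for q,z in (((302,140),21),((328,140),21),((304,140),21),((327,140),21),((316,160),21),((316,178),9)): print(q,ray(f,*q,z,st).round(1))
E
```

```text
(302, 140) [456.6 -37.4  21. ]
(328, 140) [455.4 -56.3  21. ]
(304, 140) [456.5 -38.9  21. ]
(327, 140) [455.4 -55.6  21. ]
(316, 160) [441.1 -46.6  21. ]
(316, 178) [424.1 -45.4   9. ]
```

View pics/w23z.png

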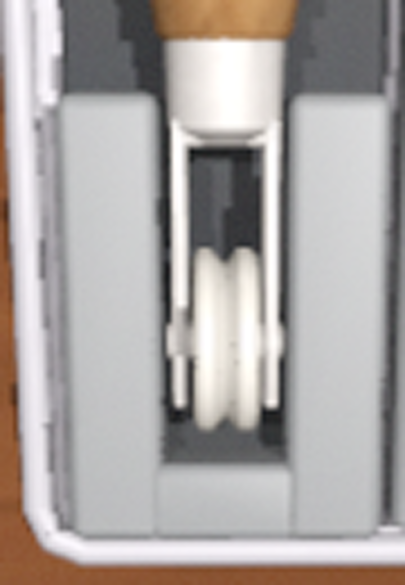

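The fork and wheel sit inside the slot with a gap on each side. I'm handing the job in.

```bash
python3 -c "
from cell import ctrl; print(ctrl.job_done())"
```

```text
the job is handed in; nothing more can be done
None
```

I put the stapler, marker, thermometer and crimp roller one by one into their own inserts and released each. Then I backed the arm off until it touched nothing and handed the job in at about 29 s; no verdict was reported.

**Position:** in the last wrist view, roller, marker and thermometer lay within about 3 mm and 1.5° of their insert axes. A close-up showed the roller's wheel inside its slot with a gap on each side. I judged the stapler by eye only: upright and inside its pocket in two views.

**Height:** I had no direct measurement of seating. I inferred it from the tool height at release and from floor contact, which was felt for the stapler and the thermometer only.

**Look-alikes:** the box cutter and brush measured within 1 mm of their starting places.

**Disagreements:**
- Before pickup, the top and wrist views differed by about 5 mm along the roller. I resolved it by comparing the roller with the cut edges of its insert before lowering it.
- The arm's reached positions drifted 1–4 mm from what I commanded. I corrected for that during the placements.

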